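# Refill a vending row and set its stock counter

### The arm

A 6-joint arm with a two-finger parallel gripper is mounted at the origin on the work surface. World frame = base frame: x ahead of the robot, y to its left, z up, the work surface at z = 0. Lengths are in mm, angles in rad, forces in N, time in s.
With the tool pointing down it reaches from about 350 to 875 mm from the base axis. Payload 4.2 kg.
Tool frame: the origin (TCP) lies at the very end of the fingers, on their centre line; the grasp point (between the pads) lies arm.hold_point_z behind it (arm.hold_point_z is the distance from the TCP to the grasp point, in mm); z points along the fingers, y is the direction in which the jaws open and shut (so a half turn about z gives the same grasp; the last joint's range is limited). The gripper opens to 85 mm and grips with 20 to 120 N. Pads are 22 mm wide; open, the fingers measure 114 mm over their backs; the gripper's body (76 mm by 85 mm) begins 54 mm behind the grasp point. The pads swing forward as they close: fully open they stand 13 mm farther back than shut.
Start: joints at [1.474, 0.385, 0.008, 0, -1.194, -0.259], TCP at [217.68, 585.845, 231.312] pointing down, gripper open.
Joint ranges: [-3.14, 3.14], [-1.21, 2.06], [-1.07, 1.41], [-3.16, 2.05], [-2.99, -0.16], [-3.1, 3.1]. Speed limits (rad/s): [2.79, 2.79, 3.14, 3.14, 3.14, 3.14].

### API

Orientations are given as a unit quaternion [x, y, z, w].
In Python, from bench import arm gives the robot as it stands.
- The arm moves only by the tool step_arm, never from a script. Its argument "series" is a list of rows, each a list of 6 numbers: the shift along the world's x, y, z scaled (see below), then the turn, a rotation vector about the world's x, y, z scaled (see below). A call has 1 to 12 rows; each row is the pose to reach, as a shift and turn from the pose commanded when the call began; what a row does not reach only later rows make up. The controller multiplies each number of a shift by 400 mm and each number of a turn by pi/2 rad. A row lasts 1/12 s, in which the tool goes at most 41.7 mm and 7.16 degrees, less where a joint would pass 70% of its speed; a pose out of reach is approached as far as the arm can. A call with a number of a shift or a turn outside -1 to 1 is refused whole. A call with a gripper value outside its range is refused whole. "jaw" is the opening, from -1 (shut) to 1 (fully open), set as the call begins (left out, the last holds). The fingers move at their own pace and stop on an object; the grip force is fixed at half the most. Time passes only in rows, so rows that repeat a pose let the fingers close. It gives the time, the measured TCP pose, the force and the opening at its end, in the units of the state.
- arm.read_state(): the state, without advancing time (a new reading comes with each control period).
- arm.get_image(name): name is "scene" or "top"; returns a dict with "image" (400x640x3 uint8, red, green, blue), "camera_matrix" (3x3 intrinsics, pixels), "k1" (the pictures are not rectified: a ray, as slopes to the right and down, at radius r is drawn at 1 + k1 r^2 times it, then the intrinsics apply), "world_from_camera" (4x4, takes a point from camera to world coordinates). Camera axes: x right, y up, looking along -z (the intrinsics and any distortion apply to the point x, -y, -z); pixel columns grow to the right and rows downward; lengths in mm; the calibration is good to about 2 mm. A picture is of the moment at which its call begins. There is no depth.
- arm.job_done(): hands the job in, once; it reports no verdict.
The state is a dict: "clock": time; "joints": joint angles; "joint_vel": joint speeds; "joint_efforts": joint torques, N m; "position": TCP position; "ee_rot": TCP orientation; "contact_force": force on the tool from outside, world axes, zero at the start; "wrist_torque": the same for the moment, N m; "gripper_width": finger opening in mm.
Only numpy, scipy, OpenCV 4.12 (cv2) and the standard library are available. Lean on these libraries where they do the work, as an engineer would, in place of code of your own. Each camera call takes 0.05 s, during which the arm holds its last target.

### The job

Refill this row of the produce machine. First lift the white sold-out saddle plate off the bar along the front of the shelf and hang it astride the bar of the separate parking stand; then stand every amber jar upright in a lane of the sloped shelf, one to a lane, in any lanes. Finally push the counter's step button until the number between the two pointers on its drum is the number of jars you have loaded (two to four); do not disturb the salad cup or the coin tray.

Things in the scene. Friction and masses are not known exactly. Their poses are not given: they have to be found in the camera images.
- deck: sloped floor of the raised four-lane shelf, 104 x 372 mm. Origin: middle of its upper surface, 85 mm up. x along the lanes, away from the robot and rising 9 degrees (frame pitched so); y across; z square to the floor. Lane centres x = 0, y = -135, -45, 45, 135 mm; each lane 84 mm wide, 92 mm long inside, for one jar. Dividers and front lip stand 18 mm above the floor, back stop 30 mm
- front_bar (a point): middle of the axis of the level round bar (10 mm thick, 380 mm long, along y) on the shelf's front, 72 mm before the deck's middle, 95 mm up. The plate hangs on it at the start, up to 120 mm either side of the middle. Its end posts do not rise above it
- park_bar (a point): middle of the axis of the parking stand's level round bar (10 mm thick, along the stand's y, 125 mm above the work surface, 126 mm free between two posts that rise 5 mm above the axis)
- plate_tab (a point): white saddle plate, an upturned U: 80 mm long (y), 26 mm over its two legs (x), gap between them 18 mm, legs reaching 52 mm below the underside of the 5 mm bridge. On the bridge a grey grip tab 10 mm thick (x), 44 mm wide (y), 40 mm tall. The point is the tab's centre, 25 mm above the bridge's underside; hung on a bar it is 30 mm above the bar's axis. z up. 0.12 kg
- jar1_c (a point): square amber glass jar with a round metal lid, one of up to four alike (two to four are there; None if absent): body 54 x 54 mm, 60 mm tall, lid 48 mm across on top, 76 mm tall in all, heavy-based, 0.15 to 0.31 kg. The point is its centre, 38 mm above its underside; z is its axis (up), x and y are square to its sides
- jar2_c (a point): square amber glass jar with a round metal lid, one of up to four alike (two to four are there; None if absent): body 54 x 54 mm, 60 mm tall, lid 48 mm across on top, 76 mm tall in all, heavy-based, 0.15 to 0.31 kg. The point is its centre, 38 mm above its underside; z is its axis (up), x and y are square to its sides
- jar3_c (a point): square amber glass jar with a round metal lid, one of up to four alike (two to four are there; None if absent): body 54 x 54 mm, 60 mm tall, lid 48 mm across on top, 76 mm tall in all, heavy-based, 0.15 to 0.31 kg. The point is its centre, 38 mm above its underside; z is its axis (up), x and y are square to its sides
- jar4_c (a point): square amber glass jar with a round metal lid, one of up to four alike (two to four are there; None if absent): body 54 x 54 mm, 60 mm tall, lid 48 mm across on top, 76 mm tall in all, heavy-based, 0.15 to 0.31 kg. The point is its centre, 38 mm above its underside; z is its axis (up), x and y are square to its sides
- counter: grey step counter, 106 x 120 mm, fixed; origin under its middle. At y = -32 mm the numbered drum (92 mm across, level axle along y, under a clear cover 105 mm high), read from above between two black pointers at the very top; digits' tops towards the counter's +x. At y = +34 mm the round black step button. Highest point 112 mm
- button_top (a point): centre of the top of the black step button, 36 mm across, 112 mm up when released. It goes straight down 15 mm, takes about 4 N to reach its stop and springs back; every full push advances the drum by one number, and it must come right up before the next
- drum (a joint): turn of the drum with digits 0 to 9, rad: it grows by 0.628 for each number, 0 reads 0, 1.257 reads 2, -0.628 reads 9, and so on round and round (10 numbers a turn). It only goes forward, and a spring catch holds it at each number. It starts somewhere from 5 (-3.14) up to 8 (-1.26)
- saladcup: bystander: clear lidded salad cup, 86 mm across, 92 mm tall; origin under its middle
- cointray: bystander: black coin tray 90 x 110 x 40 mm; origin under its middle
- plunger (a joint): how far the step button is pushed down, m: 0 up, 0.0148 fully down

How it is judged (in metres and radians):
On the way, in this order (a step that is already met when the one before it is completed fails the run):
1. the saddle plate hangs astride the parking stand's bar, let go (x of plate_tab in the frame of park_bar between -0.01 and 0.01 m and y of plate_tab in the frame of park_bar between -0.035 and 0.035 m and z of plate_tab in the frame of park_bar between 0.023 and 0.037 m and angle between plate_tab's own z axis and vertical below 0.2 rad and contact force between the fingers and plate below 0.05 N), for 0.2 s.
2. every jar present stands in a lane of the sloped shelf, let go (x of jar1_c in the frame of deck between -0.03 and 0.03 m and y of jar1_c in the frame of deck between -0.17 and 0.17 m and z of jar1_c in the frame of deck between 0.032 and 0.045 m and angle between the z axis of each of jar1_c, jar2_c, jar3_c, jar4_c and the z axis of deck, either way round below 0.1 rad and contact force between the fingers and jar1 below 0.05 N and x of jar2_c in the frame of deck between -0.03 and 0.03 m and y of jar2_c in the frame of deck between -0.17 and 0.17 m and z of jar2_c in the frame of deck between 0.032 and 0.045 m and contact force between the fingers and jar2 below 0.05 N and x of jar3_c in the frame of deck between -0.03 and 0.03 m and y of jar3_c in the frame of deck between -0.17 and 0.17 m and z of jar3_c in the frame of deck between 0.032 and 0.045 m and contact force between the fingers and jar3 below 0.05 N and x of jar4_c in the frame of deck between -0.03 and 0.03 m and y of jar4_c in the frame of deck between -0.17 and 0.17 m and z of jar4_c in the frame of deck between 0.032 and 0.045 m and contact force between the fingers and jar4 below 0.05 N), for 0.2 s.
At the end, for the whole second after the job is handed in: plate astride the parking bar (within 10 mm across, 35 mm along, 7 mm in height, 0.2 rad of upright); every jar present standing on a lane floor (within 30 mm of mid-lane lengthwise, 0.1 rad of square to it); drum reads the number of jars (within 0.17 rad), button up; all at rest, let go (all of step 1 and all of step 2 and (((value of joint drum between 1.08664 and 1.42664 rad or value of joint drum between 7.36984 and 7.70984 rad) and height (world z) of each of jar3_c, jar4_c below -5 m) or ((value of joint drum between 1.08664 and 1.42664 rad or value of joint drum between 7.36984 and 7.70984 rad) and height (world z) of each of jar2_c, jar4_c below -5 m) or ((value of joint drum between 1.08664 and 1.42664 rad or value of joint drum between 7.36984 and 7.70984 rad) and height (world z) of each of jar2_c, jar3_c below -5 m) or ((value of joint drum between 1.08664 and 1.42664 rad or value of joint drum between 7.36984 and 7.70984 rad) and height (world z) of each of jar1_c, jar4_c below -5 m) or ((value of joint drum between 1.08664 and 1.42664 rad or value of joint drum between 7.36984 and 7.70984 rad) and height (world z) of each of jar1_c, jar3_c below -5 m) or ((value of joint drum between 1.08664 and 1.42664 rad or value of joint drum between 7.36984 and 7.70984 rad) and height (world z) of each of jar1_c, jar2_c below -5 m) or ((value of joint drum between 1.71496 and 2.05496 rad or value of joint drum between 7.99816 and 8.33816 rad) and height (world z) of jar4_c below -5 m and (height (world z) of jar1_c above -5 m or value of joint drum above 10000 rad) and (height (world z) of jar2_c above -5 m or value of joint drum above 10000 rad) and (height (world z) of jar3_c above -5 m or value of joint drum above 10000 rad)) or ((value of joint drum between 1.71496 and 2.05496 rad or value of joint drum between 7.99816 and 8.33816 rad) and height (world z) of jar3_c below -5 m and (height (world z) of jar1_c above -5 m or value of joint drum above 10000 rad) and (height (world z) of jar2_c above -5 m or value of joint drum above 10000 rad) and (height (world z) of jar4_c above -5 m or value of joint drum above 10000 rad)) or ((value of joint drum between 1.71496 and 2.05496 rad or value of joint drum between 7.99816 and 8.33816 rad) and height (world z) of jar2_c below -5 m and (height (world z) of jar1_c above -5 m or value of joint drum above 10000 rad) and (height (world z) of jar3_c above -5 m or value of joint drum above 10000 rad) and (height (world z) of jar4_c above -5 m or value of joint drum above 10000 rad)) or ((value of joint drum between 1.71496 and 2.05496 rad or value of joint drum between 7.99816 and 8.33816 rad) and height (world z) of jar1_c below -5 m and (height (world z) of jar2_c above -5 m or value of joint drum above 10000 rad) and (height (world z) of jar3_c above -5 m or value of joint drum above 10000 rad) and (height (world z) of jar4_c above -5 m or value of joint drum above 10000 rad)) or ((value of joint drum between 2.34328 and 2.68328 rad or value of joint drum between 8.62648 and 8.96648 rad) and (height (world z) of jar1_c above -5 m or value of joint drum above 10000 rad) and (height (world z) of jar2_c above -5 m or value of joint drum above 10000 rad) and (height (world z) of jar3_c above -5 m or value of joint drum above 10000 rad) and (height (world z) of jar4_c above -5 m or value of joint drum above 10000 rad))) and velocity of joint drum between -0.1 and 0.1 rad/s and value of joint plunger below 0.003 m and linear speed of each of plate, jar1, jar2, jar3, jar4 below 0.03 m/s); the robot touches nothing.
It fails at once if the salad cup is shoved more than 50 mm (distance of saladcup from where it was at the start of the episode above 0.05 m).
It fails at once if the coin tray is shoved more than 50 mm (distance of cointray from where it was at the start of the episode above 0.05 m).
Of jar1, jar2, jar3, jar4 only 2 to 4 are there at a start; the rules pass over those that are not, and their reading is None.
At some moment in a run one of jar1, jar2, jar3, jar4 may be knocked a few centimetres aside while the robot is not near it.
It also fails if it takes over 210 s, if anything falls off the work surface, if the arm or the gripper's body presses on something with over 40 N, if the wrist force passes 120 N, or if a joint passes its speed limit or range.

## Working session

There is one attempt and no reset: what is moved stays moved. The work goes in short steps, Python scripts to look and compute and a tool call to move; the robot and the scene stay as the last step left them, time stands still between calls to the robot, and variables do not carry over. Pictures are saved under pics/ and viewed, and the job is handed in when it is done.

Besides the shell and the picture viewer there is one more tool, called after ">>>" by a JSON object that holds its "op" and its "data". step_arm: Moves the arm, as the interface text tells. Shifts and turns lie within -1 to 1; 1 stands for 400 mm of shift or pi/2 rad of turn. Its arguments: {"type":"object","properties":{"series":{"type":"array","items":{"type":"array","items":{"type":"number","minimum":-1,"maximum":1}}},"jaw":{"type":"number"}},"required":["series"]}

```bash
ls; mkdir -p pics
python3 - <<'E'
from bench import arm
import cv2
s=arm.read_state();print(s);print(arm.hold_point_z)
for n in("scene","top"):
    d=arm.get_image(n);cv2.imwrite(f"pics/{n}0.png",d["image"][:,:,::-1]);print(n,d["camera_matrix"],d["k1"],d["world_from_camera"])
E
```

```text
pics
{'clock': 0.0, 'joints': array([ 1.47358831e+00,  3.85578745e-01,  6.58648776e-03, -4.85432037e-04,
       -1.19397411e+00, -2.58534207e-01]), 'joint_vel': array([ 0.00152666, -0.0001923 , -0.00141995,  0.00148755, -0.00106235,
        0.00143812]), 'joint_efforts': array([-8.65307766e-05, -3.92287052e+01,  1.88397503e+01,  4.18621883e+00,
       -4.65875346e-03, -6.78794034e-07]), 'position': array([217.49905992, 585.30365918, 230.19479722]), 'ee_rot': array([ 9.84206143e-01, -1.77022710e-01, -1.37429962e-04,  1.09966952e-03]), 'contact_force': array([ 0.43964296,  0.15480861, -0.4524912 ]), 'wrist_torque': array([-0.00977491,  0.01673321,  0.00140296]), 'gripper_width': 85.4923820700632}
18.700000000000003
scene [[369.62780408   0.         315.90358037]
 [  0.         369.62780408 190.56452773]
 [  0.           0.           1.        ]] -0.06986941020954938 [[-8.57397529e-01 -3.64915504e-01  3.62913422e-01  8.22560948e+02]
 [ 5.14183269e-01 -5.77204158e-01  6.34390200e-01  6.18939590e+02]
 [-2.20236836e-02  7.30528600e-01  6.82526865e-01  7.40572984e+02]
 [ 0.00000000e+00  0.00000000e+00  0.00000000e+00  1.00000000e+00]]
top [[503.30444232   0.         312.11167013]
 [  0.         503.30444232 204.47047907]
 [  0.           0.           1.        ]] -0.061680341485579535 [[-4.83840616e-03  9.95328265e-01 -9.64273552e-02  3.76221412e+02]
 [-9.99811162e-01 -3.00010165e-03  1.92000134e-02  7.18223042e+00]
 [ 1.88210241e-02  9.65020435e-02  9.95154824e-01  1.31734510e+03]
 [ 0.00000000e+00  0.00000000e+00  0.00000000e+00  1.00000000e+00]]
```

View pics/scene0.png

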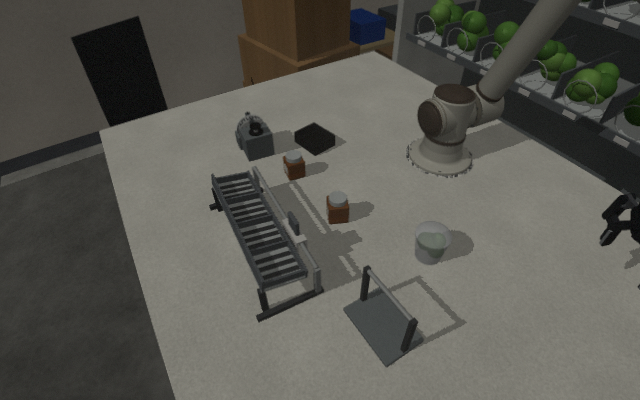

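View pics/top0.png

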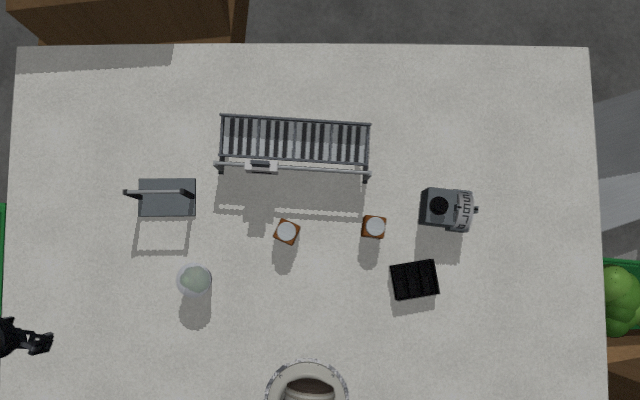

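The scene view shows two jars (295,165 and 338,208), the shelf with the plate on its front bar, the stand, cup, tray and counter. The top view has the jars at (287,231) and (374,226), the plate at (260,166), the stand bar at (160,191) and the button at (438,205). I'll enlarge the parts that matter.

```bash
cat > h.py <<'E'
import numpy as np, cv2
from bench import arm
def cam(n): return arm.get_image(n)
def dist(d): return np.array([d["k1"],0,0,0,0])
def ray(d,u,v):
    p=cv2.undistortPoints(np.array([[[u,v]]],float),d["camera_matrix"],dist(d))[0,0]
    M=d["world_from_camera"]; r=M[:3,:3]@np.array([p[0],-p[1],-1]); return M[:3,3],r
def onz(d,u,v,z):
    o,r=ray(d,u,v); return o+r*(z-o[2])/r[2]
def tri(d1,p1,d2,p2):
    o1,r1=ray(d1,*p1);o2,r2=ray(d2,*p2)
    t=np.linalg.lstsq(np.c_[r1,-r2],o2-o1,rcond=None)[0]
    a=o1+t[0]*r1;b=o2+t[1]*r2; return (a+b)/2,np.linalg.norm(a-b)
def proj(d,P):
    M=np.linalg.inv(d["world_from_camera"]); q=M[:3,:3]@np.asarray(P,float)+M[:3,3]
    x,y=q[0]/-q[2],-q[1]/-q[2]; f=1+d["k1"]*(x*x+y*y);K=d["camera_matrix"]
    return K[0,0]*x*f+K[0,2],K[1,1]*y*f+K[1,2]
def crop(d,name,x0,y0,w,h,s):
    im=d["image"][y0:y0+h,x0:x0+w,::-1]
    im=cv2.resize(im,None,fx=s,fy=s,interpolation=cv2.INTER_CUBIC)
    st=20
    for x in range((x0//st+1)*st,x0+w,st):
        cv2.line(im,((x-x0)*s,0),((x-x0)*s,6),(0,0,255),1);cv2.putText(im,str(x),((x-x0)*s,16),0,.35,(0,0,255))
    for y in range((y0//st+1)*st,y0+h,st):
        cv2.line(im,(0,(y-y0)*s),(6,(y-y0)*s),(0,0,255),1);cv2.putText(im,str(y),(8,(y-y0)*s+4),0,.35,(0,0,255))
    cv2.imwrite("pics/"+name,im)
E
python3 - <<'E'
from h import *
t=cam("top");s=cam("scene")
crop(t,"a1.png",110,100,270,145,2) if 0 else None
crop(t,"a1.png",205,105,180,80,4)
crop(t,"a2.png",115,170,90,55,8)
crop(t,"a3.png",265,180,220,70,3)
crop(s,"a4.png",200,150,200,150,4)
crop(s,"a5.png",330,250,130,110,5)
crop(t,"a6.png",410,180,75,60,10)
E
```

```text
(no output)
```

View pics/a1.png

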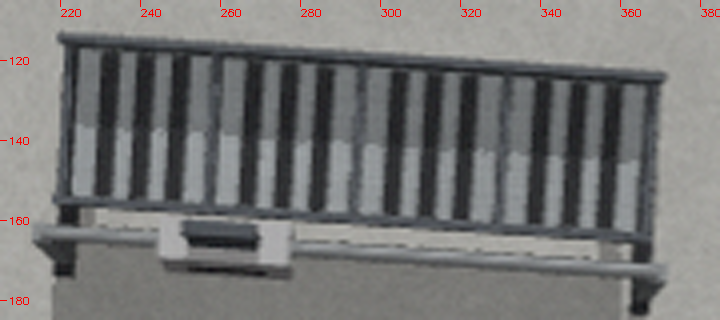

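View pics/a2.png

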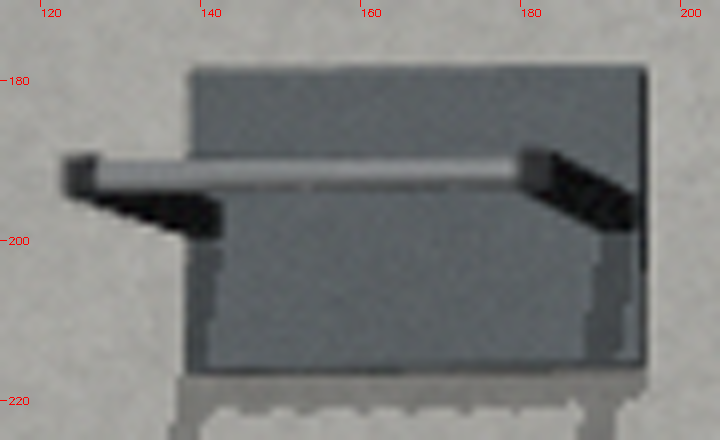

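View pics/a3.png

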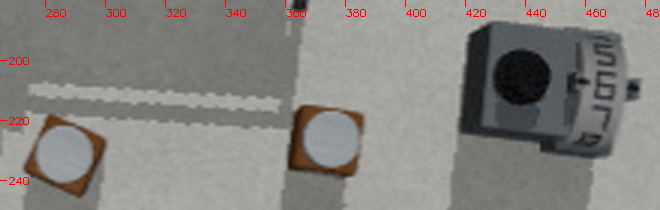

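View pics/a4.png

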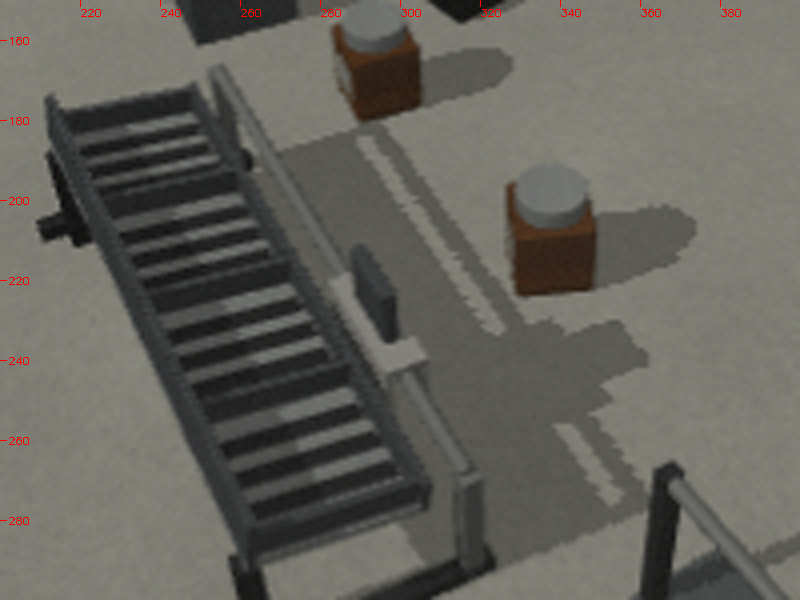

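View pics/a5.png

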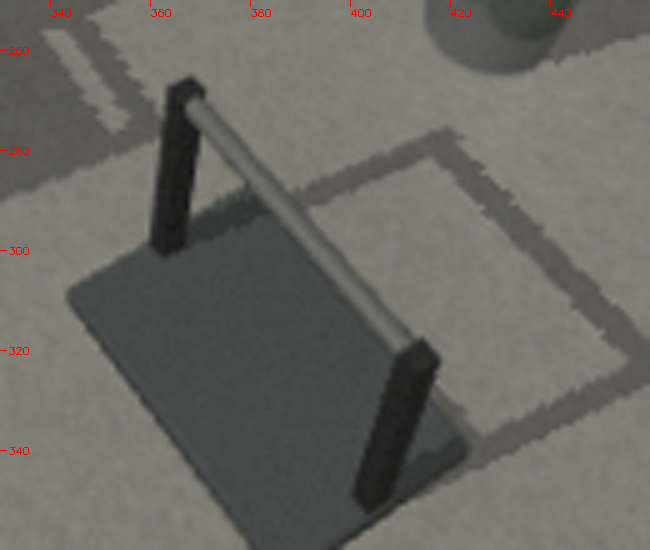

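View pics/a6.png

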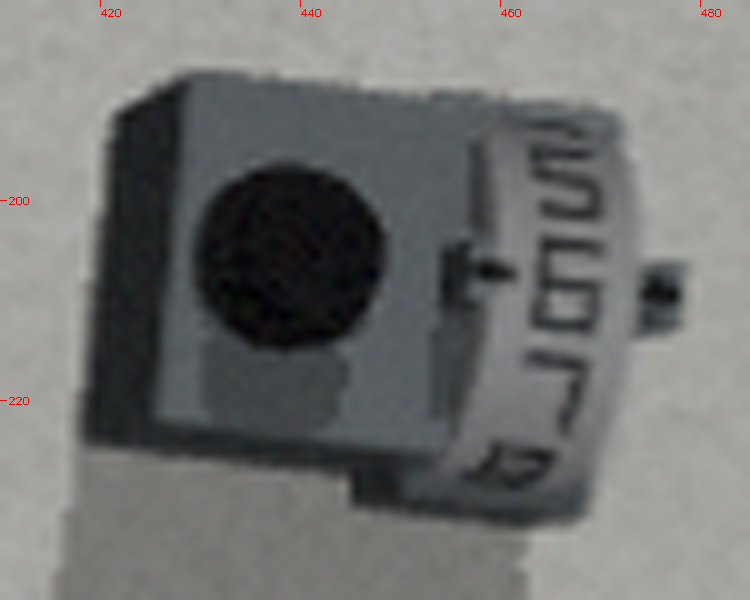

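Run:
```python
from h import *
np.set_printoptions(precision=1,suppress=True)
t=cam("top");s=cam("scene")
L=onz(t,215,163.8,95);R=onz(t,369.5,172.8,95);print("bar",L,R,np.linalg.norm(L-R),(L+R)/2)
yv=(L-R)/np.linalg.norm(L-R);print("yaw",np.arctan2(-yv[0],yv[1]))
for p in[(245.5,162.5),(277.5,164.5)]:print("br",onz(t,*p,105))
c=onz(t,261.2,166,105);print("bridge mid",c, "along",(c-(L+R)/2)@yv)
print("tab tri",tri(t,(258.5+1,162),s,(292,219)))
a=onz(t,127,191.3,125);b=onz(t,179.7,191.2,125);print("park",a,b,np.linalg.norm(a-b),(a+b)/2)
print("tri posts",tri(t,(124.5,191),s,(413.5,320)),tri(t,(182,190.7),s,(366,268)))
# base stand rect
for p in[(139,178.5),(194.5,178.5),(194.5,216),(138.5,216.5)]:print("base",onz(t,*p,6))
print("button",onz(t,438.7,205.7,112))
# jars lids
im=t["image"].astype(int);hsv=cv2.cvtColor(t["image"],cv2.COLOR_RGB2HSV)
m=((hsv[...,0]<18)&(hsv[...,1]>110)&(hsv[...,2]>40)).astype(np.uint8);m[:200]=0;m[250:]=0;m[:,:260]=0;m[:,400:]=0
n,lab,st,ce=cv2.connectedComponentsWithStats(m);
for i in range(1,n):
    if st[i,4]>30:
        pts=np.argwhere(lab==i)[:,::-1].astype(np.float32);r=cv2.minAreaRect(pts);print(st[i],r,"hull")
        for q in cv2.boxPoints(r):print(onz(t,*q,60))
for p in[(284.0+3,230.5),(374,226)]:print("lid",onz(t,*p,76))
print("jar tri lids",tri(t,(286.9,231.0),s,(337.7,197.5)),tri(t,(374.3,226),s,(293.3,155.5)))
print("cup",onz(t,195,279,92),"tray",onz(t,414,279,40))
```

```text
bar [595.8 221.8  95. ] [ 572.6 -158.2   95. ] 380.67994502093035 [584.2  31.8  95. ]
yaw -0.06091821031241397
br [597.  145.7 105. ]
br [591.8  67.7 105. ]
bridge mid [588.2 107.4 105. ] along 75.6876162947309
tab tri (array([593. , 108.5, 136.2]), np.float64(1.4266349123325945))
park [524.7 426.6 125. ] [524.5 299.9 125. ] 126.68884510043151 [524.6 363.2 125. ]
tri posts (array([524.7, 430.9, 130.3]), np.float64(0.4186143539727672)) (array([526.3, 294.1, 124.4]), np.float64(1.3196870468004533))
base [573.4 437.6   6. ]
base [572.8 290.8   6. ]
base [474. 289.   6.]
base [473.1 436.    6. ]
button [ 489.1 -323.3  112. ]
[361 215  23  24 144] ((372.8307800292969, 226.35386657714844), (22.326250076293945, 21.582042694091797), 7.125016689300537) hull
[ 419.3 -137.6   60. ]
[ 473. -145.   60.]
[ 465.8 -200.9   60. ]
[ 412.  -193.1   60. ]
[283 222  17  23  75] ((291.4976501464844, 233.63058471679688), (9.943960189819336, 21.052091598510742), 22.833654403686523) hull
[405.8  56.3  60. ]
[454.2  35.9  60. ]
[444.4  13.   60. ]
[396.2  33.5  60. ]
lid [432.2  45.4  76. ]
lid [ 442.5 -169.8   76. ]
jar tri lids (array([430.8,  46.3,  67.7]), np.float64(1.3040660689067864)) (array([ 443.3, -171.8,   68.9]), np.float64(1.0796643274498354))
cup [315.2 267.   92. ] tray [ 309.5 -274.7   40. ]
```

>>> {"op": "step_arm", "data": {"series": [[0.5,-0.65,0,0,0,-0.4],[0.5,-0.65,0,0,0,-0.4],[0.5,-0.65,0,0,0,-0.4],[0.5,-0.65,0,0,0,-0.4],[0.5,-0.65,0,0,0,-0.4],[0.5,-0.65,0,0,0,-0.4],[0.5,-0.65,0,0,0,-0.4],[0.5,-0.65,0,0,0,-0.4],[0.5,-0.65,0,0,0,-0.4],[0.5,-0.65,0,0,0,-0.4]], "jaw": 0}}

```text
clock: 1.13
position: [418.6, 324.2, 231.4]
ee_rot: [0.88, -0.474, -0.0, -0.0]
contact_force: [-0.4, 0.5, 0.1]
gripper_width: 42.7
```

>>> {"op": "step_arm", "data": {"series": [[0.428,-0.546,-0.05,0,0,-0.412],[0.428,-0.546,-0.05,0,0,-0.412],[0.428,-0.546,-0.05,0,0,-0.412],[0.428,-0.546,-0.05,0,0,-0.412],[0.428,-0.546,-0.05,0,0,-0.412],[0.428,-0.546,-0.05,0,0,-0.412],[0.428,-0.546,-0.05,0,0,-0.412],[0.428,-0.546,-0.05,0,0,-0.412],[0.428,-0.546,-0.05,0,0,-0.412],[0.428,-0.546,-0.05,0,0,-0.412]]}}

```text
clock: 1.97
position: [588.6, 108.5, 211.1]
ee_rot: [-0.686, 0.728, 0.0, -0.0]
contact_force: [-0.1, -0.3, 0.0]
gripper_width: 42.8
```

Run:
```python
from h import *
t=cam("top");s=cam("scene")
st=arm.read_state();print(st['position'],st['ee_rot'],st['contact_force'])
crop(s,"b1.png",220,120,160,150,4)
```

```text
[588.38192178 108.97308625 211.55643994] [-6.86230212e-01  7.27384393e-01  1.57266870e-05  1.99801712e-04] [ 0.30393238  0.25993474 -0.50359593]
```

View pics/b1.png

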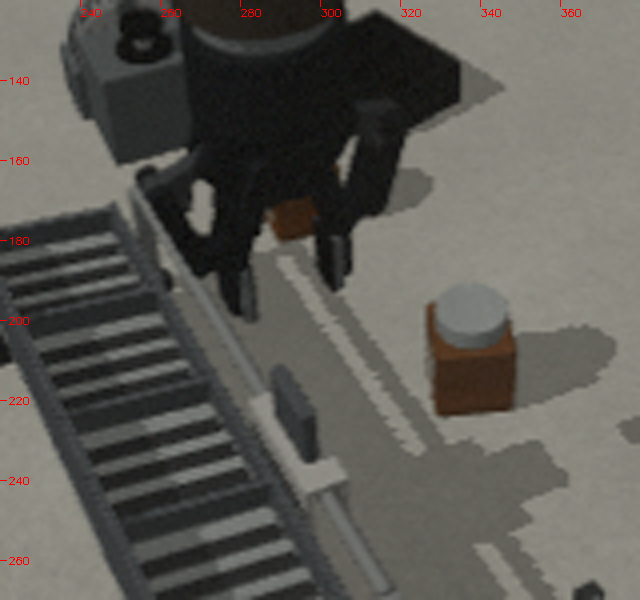

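The gripper (tips near 285,190 px in the scene view) is above and in line with the tab, and both jars are where they were. I'll go down and grip.

>>> {"op": "step_arm", "data": {"series": [[0,0,-0.08,0,0,0],[0,0,-0.14,0,0,0],[0,0,-0.2,0,0,0],[0,0,-0.23,0,0,0],[0,0,-0.258,0,0,0],[0,0,-0.258,0,0,0],[0,0,-0.258,0,0,0]]}}

```text
clock: 2.65
position: [588.9, 108.3, 108.4]
ee_rot: [-0.686, 0.728, -0.0, 0.0]
contact_force: [1.2, -0.1, 0.8]
gripper_width: 42.4
```

>>> {"op": "step_arm", "data": {"series": [[0,0,0,0,0,0],[0,0,0,0,0,0],[0,0,0,0,0,0],[0,0,0,0,0,0],[0,0,0,0,0,0],[0,0,0,0,0,0]], "jaw": -1}}

```text
clock: 3.15
position: [589.8, 107.8, 109.5]
ee_rot: [-0.686, 0.728, -0.001, 0.001]
contact_force: [-0.0, 2.3, 5.6]
gripper_width: 9.4
```

>>> {"op": "step_arm", "data": {"series": [[0,0,0.04,0,0,0],[0,0,0.1,0,0,0],[0,0,0.17,0,0,0],[0,0,0.24,0,0,0],[0,0,0.3,0,0,0],[0,0,0.32,0,0,0],[0,0,0.32,0,0,0]]}}

```text
clock: 3.73
position: [589.5, 107.6, 237.8]
ee_rot: [-0.685, 0.728, -0.001, 0.002]
contact_force: [0.1, -0.0, -0.6]
gripper_width: 9.4
```

Run:
```python
from h import *
t=cam("top");s=cam("scene")
st=arm.read_state();print(st['position'],st['ee_rot'],st['contact_force'],st['gripper_width'])
crop(s,"b2.png",220,100,160,150,4)
```

```text
[587.74170006 107.19500693 234.1609176 ] [-0.68515231  0.72839786  0.00105221 -0.00132739] [ 0.1548783  -0.36734371 -1.88214195] 9.502027851520051
```

View pics/b2.png

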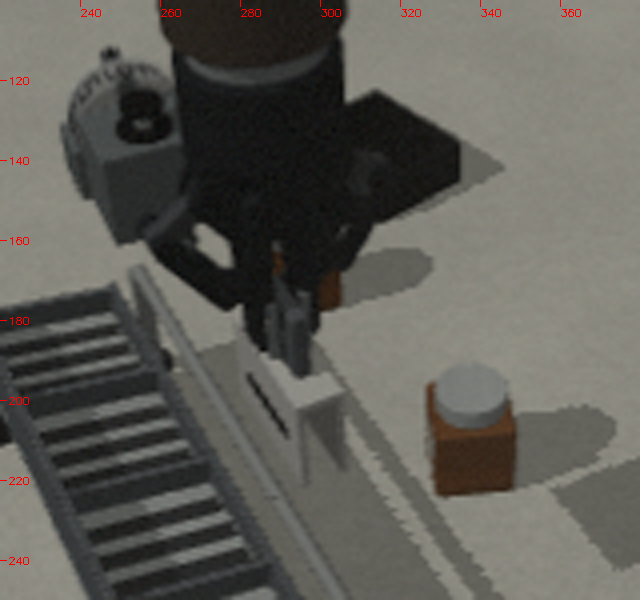

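>>> {"op": "step_arm", "data": {"series": [[-0.02,0.08,0,0,0,0.01],[-0.04,0.16,0,0,0,0.01],[-0.06,0.24,0,0,0,0.02],[-0.08,0.32,0,0,0,0.02],[-0.1,0.4,0,0,0,0.03],[-0.12,0.48,0,0,0,0.03],[-0.14,0.56,0,0,0,0.039],[-0.16,0.639,0,0,0,0.039],[-0.161,0.639,0,0,0,0.039],[-0.161,0.639,0,0,0,0.039],[-0.161,0.639,0,0,0,0.039]]}}

```text
clock: 4.75
position: [523.7, 362.3, 233.7]
ee_rot: [0.707, -0.707, -0.0, 0.002]
contact_force: [-1.2, 0.1, -1.7]
gripper_width: 9.0
```

>>> {"op": "step_arm", "data": {"series": [[0,0,-0.05,0,0,0],[0,0,-0.05,0,0,0],[0,0,-0.05,0,0,0]]}}

```text
clock: 5.0
position: [524.2, 361.1, 214.5]
ee_rot: [-0.707, 0.707, -0.0, -0.002]
contact_force: [0.8, 0.6, -0.8]
gripper_width: 9.4
```

Run:
```python
from h import *
t=cam("top");s=cam("scene")
st=arm.read_state();print(st['position'],st['ee_rot'],st['contact_force'],st['gripper_width'])
crop(s,"b3.png",320,200,140,150,4)
crop(t,"b4.png",100,130,150,110,5)
```

```text
[525.05144866 362.19692629 216.55594365] [-7.06998185e-01  7.07215313e-01 -2.57294623e-04  4.17967781e-05] [ 0.21267954 -0.02985963  0.23239411] 9.344117019742704
```

View pics/b3.png

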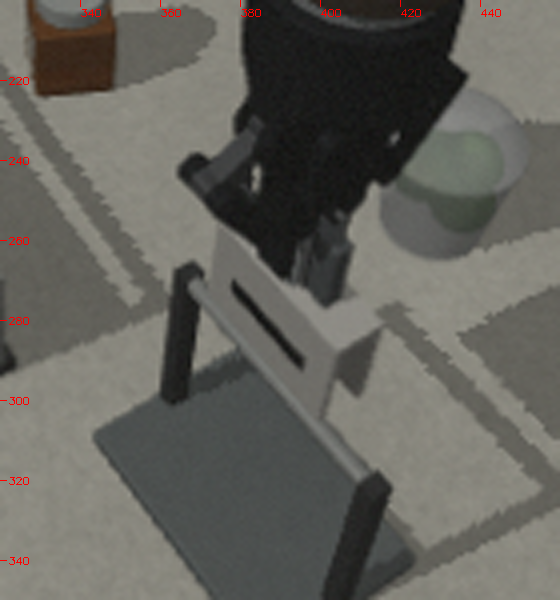

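View pics/b4.png

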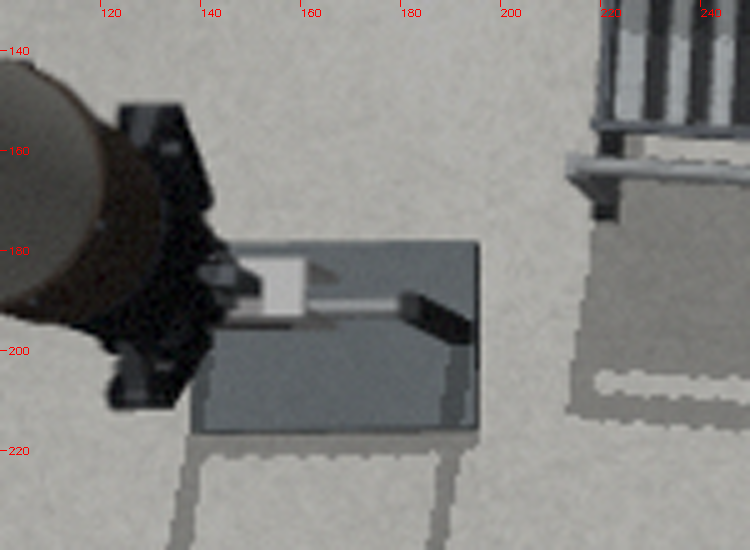

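Run:
```python
from h import *
t=cam("top")
for p in[(160.5,182),(160.5,193.3)]:print(onz(t,*p,213))
# precise bar x
for p in[(165,190.9),(170,190.9),(178,190.8)]:print(onz(t,*p,127))
```

```text
[534.23848738 321.46019621 213.        ]
[509.03685782 320.81753667 213.        ]
[525.10071554 334.60379642 127.        ]
[525.05903919 322.63131946 127.        ]
[525.23321709 303.49774164 127.        ]
```

>>> {"op": "step_arm", "data": {"series": [[0.004,0,0,0,0,0],[0.004,0,-0.02,0,0,0],[0.004,0,-0.04,0,0,0],[0.004,0,-0.055,0,0,0],[0.004,0,-0.07,0,0,0],[0.004,0,-0.08,0,0,0],[0.004,0,-0.09,0,0,0],[0.004,0,-0.09,0,0,0]]}}

```text
clock: 5.82
position: [525.6, 362.8, 178.8]
ee_rot: [0.707, -0.707, -0.0, 0.001]
contact_force: [0.1, 0.2, -0.8]
gripper_width: 9.3
```

Run:
```python
from h import *
t=cam("top");s=cam("scene")
st=arm.read_state();print(st['position'],st['ee_rot'],st['contact_force'],st['gripper_width'])
crop(s,"b5.png",330,230,110,110,5)
```

```text
[526.13879215 363.12112296 180.05380693] [ 7.07446454e-01 -7.06766938e-01  9.75243783e-05  2.65957838e-05] [-0.0623844   0.31545354 -0.17129387] 9.202966417722335
```

View pics/b5.png

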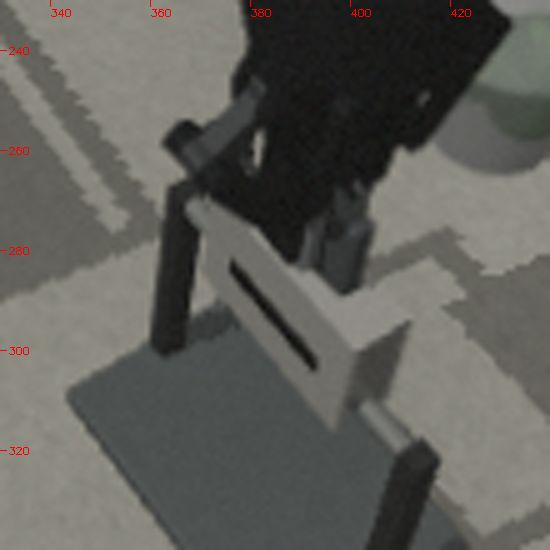

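The bar (about 400,313 px) shows between the two legs and there's no force, so I'll carry on down and let go.

>>> {"op": "step_arm", "data": {"series": [[0,0,-0.03,0,0,0],[0,0,-0.06,0,0,0],[0,0,-0.08,0,0,0],[0,0,-0.095,0,0,0],[0,0,-0.1,0,0,0],[0,0,-0.104,0,0,0],[0,0,-0.104,0,0,0],[0,0,-0.104,0,0,0]]}}

```text
clock: 6.58
position: [526.4, 363.3, 139.5]
ee_rot: [0.707, -0.707, 0.0, -0.001]
contact_force: [-0.6, -1.5, 1.5]
gripper_width: 9.4
```

>>> {"op": "step_arm", "data": {"series": [[0,0,0,0,0,0],[0,0,0,0,0,0],[0,0,0,0,0,0],[0,0,0,0,0,0]], "jaw": 0.1}}

```text
clock: 6.92
position: [526.2, 363.2, 138.5]
ee_rot: [0.707, -0.707, 0.0, -0.0]
contact_force: [0.2, 0.3, -0.2]
gripper_width: 47.1
```

>>> {"op": "step_arm", "data": {"series": [[0,0,0.05,0,0,0],[0,0,0.1,0,0,0],[0,0,0.2,0,0,0],[0,-0.1,0.2,0,0,0],[0,-0.2,0.2,0,0,0],[0,-0.3,0.2,0,0,0],[0,-0.35,0.2,0,0,0],[0,-0.35,0.2,0,0,0]]}}

```text
clock: 7.58
position: [525.6, 219.4, 219.1]
ee_rot: [-0.706, 0.708, 0.0, -0.0]
contact_force: [-0.3, 0.2, 0.1]
gripper_width: 47.1
```

Run:
```python
from h import *
t=cam("top");s=cam("scene")
st=arm.read_state();print(st['position'],st['ee_rot'],st['contact_force'],st['gripper_width'])
crop(s,"b6.png",250,150,200,190,4) if 0 else crop(s,"b6.png",250,130,180,190,3)
crop(t,"b7.png",110,160,290,90,2)
```

```text
[526.38606769 222.50184965 218.95117694] [-7.06892061e-01  7.07321205e-01 -8.62882696e-05  5.65409366e-04] [ 0.35515933  0.81220128 -0.01829204] 46.828039871012926
```

View pics/b6.png

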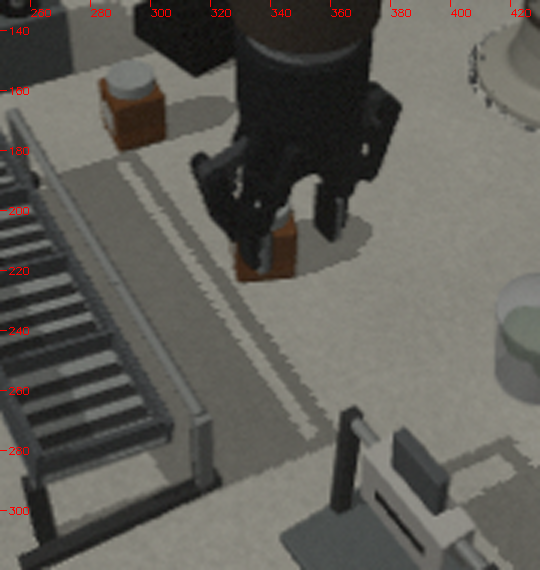

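View pics/b7.png

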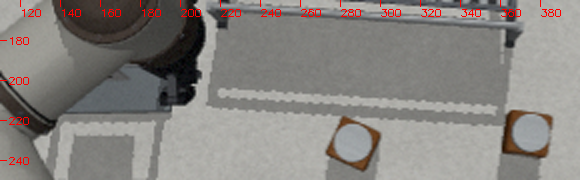

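The plate hangs on the parking bar (scene 400–430, 265–310 px). Next I'll measure the jars precisely.

```bash
cat > jm.py <<'E'
from h import *
def jars(t,minx=200):
    hsv=cv2.cvtColor(t["image"],cv2.COLOR_RGB2HSV)
    br=((hsv[...,0]<18)&(hsv[...,1]>110)&(hsv[...,2]>40)).astype(np.uint8)
    br[:170]=0;br[270:]=0;br[:,:200]=0;br[:,450:]=0
    out=[]
    # merge brown pieces of same jar, hull
    m=cv2.morphologyEx(br,cv2.MORPH_CLOSE,np.ones((15,15)))
    n,lab,st,ce=cv2.connectedComponentsWithStats(m)
    for i in range(1,n):
        if st[i,4]<150: continue
        pts=np.argwhere((lab==i)&(br>0))[:,::-1].astype(np.float32)
        w=np.array([onz(t,*p,60)[:2] for p in pts]).astype(np.float32)
        x0,y0,ww,hh=st[i,:4]
        sub=t["image"][y0:y0+hh,x0:x0+ww].astype(int)
        g=(sub.max(2)-sub.min(2)<25)&(sub.min(2)>120)&(br[y0:y0+hh,x0:x0+ww]==0)
        g=cv2.morphologyEx(g.astype(np.uint8),cv2.MORPH_OPEN,np.ones((5,5)))
        yy,xx=np.argwhere(g>0).mean(0)
        lid=onz(t,x0+xx,y0+yy,76)
        r=cv2.minAreaRect(w)
        print("jar px",st[i],"lid",lid,"lid area",g.sum(),"rect",r)
E
python3 - <<'E'
from jm import *
t=cam("top");jars(t)
crop(t,"c1.png",270,210,30,40,12);crop(t,"c2.png",358,208,34,36,12)
E
```

```text
jar px [361 215  25  24 240] lid [ 442.98546699 -173.67957613   76.        ] lid area 277 rect ((441.9786682128906, -169.39779663085938), (56.25469207763672, 54.461631774902344), 81.03587341308594)
jar px [273 218  27  27 428] lid [435.59448166  48.64353821  76.        ] lid area 444 rect ((430.9881286621094, 47.712066650390625), (52.64061737060547, 51.97678756713867), 65.39999389648438)
```

View pics/c1.png

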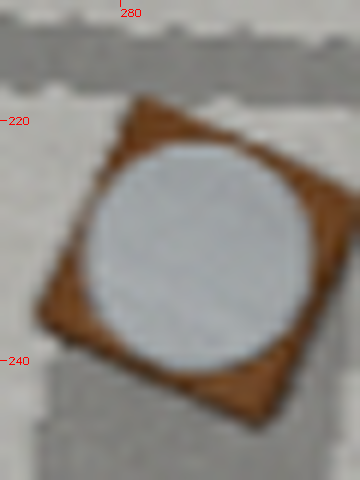

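View pics/c2.png

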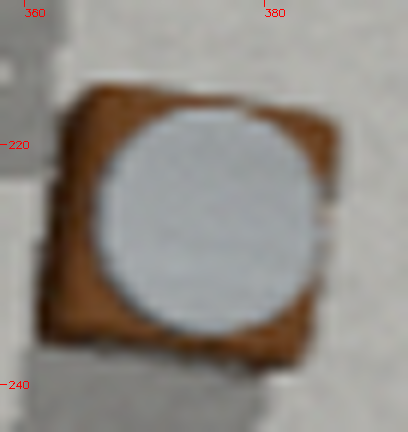

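Run:
```python
from h import *
t=cam("top");s=arm.read_state();print(s['joints'],s['clock'])
print("A",onz(t,286.7,231.4,76),"B",onz(t,375.5,226.3,76))
print("A body",np.mean([onz(t,*p,60) for p in[(281.7,218.1),(300,226.2),(273.3,236.3),(291.8,245.4)]],0))
sc=cam("scene");print(tri(t,(286.7,231.4),sc,(337.7,197)),tri(t,(375.5,226.3),sc,(293.3,155.5)))
C=np.array([584.2,31.8])+72*np.array([.998,-.061])
for y in(-135,-45,45,135):print(y,C+y*np.array([.061,.998]))
```

```text
[ 6.85178861e-01  3.04034676e-01 -1.45591750e-01  7.27788176e-06
 -1.12055725e+00 -6.83940717e-01] 7.7833
A [430.02552236  46.1823623   76.        ] B [ 441.71465623 -173.51954187   76.        ]
A body [430.51315307  46.68228336  60.        ]
(array([430.25704275,  46.4350731 ,  69.29226026]), np.float64(0.1451398622783278)) (array([ 442.30232693, -174.95138393,   66.53609225]), np.float64(0.20580788070990952))
-135 [ 647.821 -107.322]
-45 [653.311 -17.502]
45 [658.801  72.318]
135 [664.291 162.138]
```

>>> {"op": "step_arm", "data": {"series": [[-0.24,-0.442,-0.221,0,0,0.732],[-0.24,-0.442,-0.221,0,0,0.732],[-0.24,-0.442,-0.221,0,0,0.732],[-0.24,-0.442,-0.221,0,0,0.732],[-0.24,-0.442,-0.221,0,0,0.732],[-0.24,-0.442,-0.221,0,0,0.732],[-0.24,-0.442,-0.221,0,0,0.732],[-0.24,-0.442,-0.221,0,0,0.732],[-0.24,-0.442,-0.221,0,0,0.732],[-0.24,-0.442,-0.221,0,0,0.732],[-0.24,-0.442,-0.221,0,0,0.732],[-0.24,-0.442,-0.221,0,0,0.732]], "jaw": 1}}

```text
clock: 8.83
position: [430.3, 46.9, 130.1]
ee_rot: [0.978, -0.209, 0.0, -0.0]
contact_force: [-0.3, -0.7, -0.0]
gripper_width: 85.4
```

Run:
```python
from h import *
s=arm.read_state();print(s['joints'],s['position'],s['ee_rot'],s['gripper_width'])
t=cam("top");sc=cam("scene")
crop(sc,"c3.png",270,100,150,150,4)
crop(t,"c4.png",250,150,150,110,5)
```

```text
[ 4.86570836e-01  1.70080228e-01 -5.86680568e-01 -1.57031842e-05
 -8.14018169e-01  6.62499153e-01] [430.32548861  46.86113809 130.05213893] [ 9.77849486e-01 -2.09309299e-01  2.98729891e-06 -9.95073101e-06] 85.37847243911507
```

View pics/c3.png

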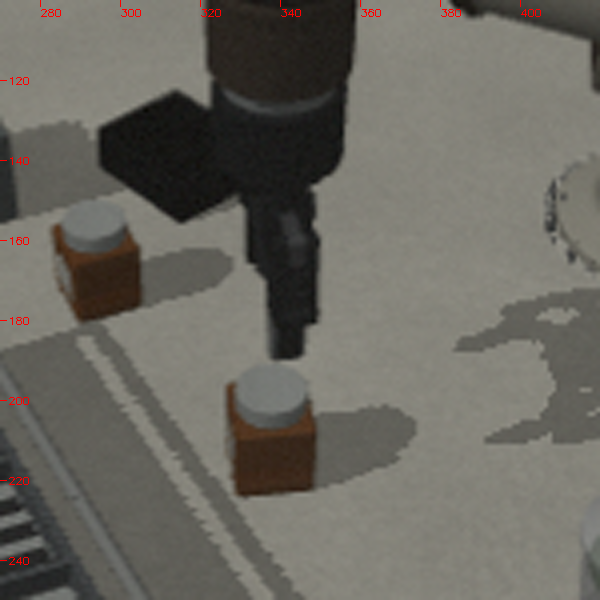

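View pics/c4.png

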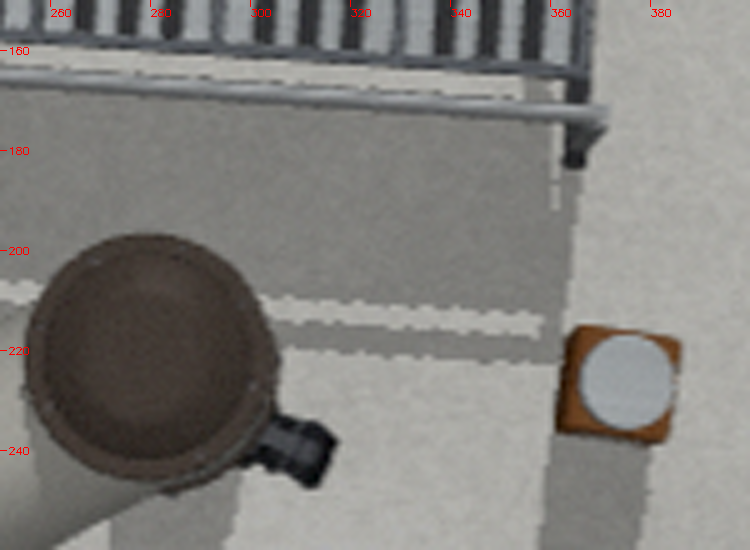

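>>> {"op": "step_arm", "data": {"series": [[0,0,-0.08,0,0,0],[0,0,-0.15,0,0,0],[0,0,-0.21,0,0,0],[0,0,-0.25,0,0,0],[0,0,-0.27,0,0,0],[0,0,-0.27,0,0,0],[0,0,-0.27,0,0,0]]}}

```text
clock: 9.52
position: [430.5, 46.4, 22.3]
ee_rot: [0.978, -0.209, 0.0, 0.0]
contact_force: [0.5, -0.6, -1.3]
gripper_width: 85.3
```

>>> {"op": "step_arm", "data": {"series": [[0,0,0,0,0,0],[0,0,0,0,0,0],[0,0,0,0,0,0],[0,0,0,0,0,0],[0,0,0,0,0,0],[0,0,0,0,0,0]], "jaw": -1}}

```text
clock: 10.02
position: [431.3, 46.9, 23.5]
ee_rot: [0.978, -0.208, 0.002, -0.001]
contact_force: [-1.2, 1.5, 5.7]
gripper_width: 53.4
```

>>> {"op": "step_arm", "data": {"series": [[0,0,0.05,0,0,0],[0,0,0.13,0,0,0],[0,0,0.22,0,0,0],[0,0,0.3,0,0,0],[0,0,0.38,0,0,0],[0,0,0.4,0,0,0],[0,0,0.4,0,0,0]]}}

```text
clock: 10.6
position: [431.2, 46.8, 184.8]
ee_rot: [0.978, -0.209, 0.003, -0.002]
contact_force: [1.2, 0.2, -2.5]
gripper_width: 53.6
```

>>> {"op": "step_arm", "data": {"series": [[0.09,0.01,0.045,0,0,0.06],[0.18,0.02,0.045,0,0,0.12],[0.27,0.03,0.045,0,0,0.18],[0.36,0.04,0.045,0,0,0.229],[0.45,0.06,0.045,0,0,0.229],[0.53,0.066,0.045,0,0,0.229],[0.562,0.066,0.045,0,0,0.229],[0.562,0.066,0.045,0,0,0.229],[0.562,0.066,0.045,0,0,0.229]]}}

```text
clock: 11.35
position: [653.6, 72.3, 196.0]
ee_rot: [1.0, -0.031, -0.003, 0.001]
contact_force: [-0.2, 0.1, -2.8]
gripper_width: 53.1
```

>>> {"op": "step_arm", "data": {"series": [[0,0,0,-0.003,-0.05,0],[0,0,0,-0.006,-0.1,0],[0,0,-0.05,-0.006,-0.1,0],[0,0,-0.1,-0.006,-0.1,0],[0,0,-0.13,-0.006,-0.1,0],[0,0,-0.13,-0.006,-0.1,0],[0,0,-0.13,-0.006,-0.1,0]]}}

```text
clock: 11.93
position: [653.2, 72.3, 147.1]
ee_rot: [0.997, -0.03, 0.077, 0.003]
contact_force: [0.6, 0.0, -1.7]
gripper_width: 53.3
```

Run:
```python
from h import *
s=arm.read_state();print(s['joints'],s['position'],s['ee_rot'],s['gripper_width'],s['contact_force'])
from scipy.spatial.transform import Rotation as R
print(R.from_quat(s['ee_rot']).as_matrix())
t=cam("top");sc=cam("scene")
crop(sc,"d1.png",190,110,190,190,3)
crop(t,"d2.png",205,90,190,110,4)
```

```text
[ 0.38639161  0.43540887 -0.18038863  0.0925402  -0.8182573   1.06555612] [653.15157135  72.27004414 147.0500022 ] [ 0.99657293 -0.03000517  0.07702984  0.00291398] 53.2877531706621 [ 0.59254178  0.03323719 -1.67316606]
[[ 0.98633219 -0.0602536   0.15335685]
 [-0.05935575 -0.9981824  -0.01043058]
 [ 0.15370658  0.00118541 -0.98811582]]
```

View pics/d1.png

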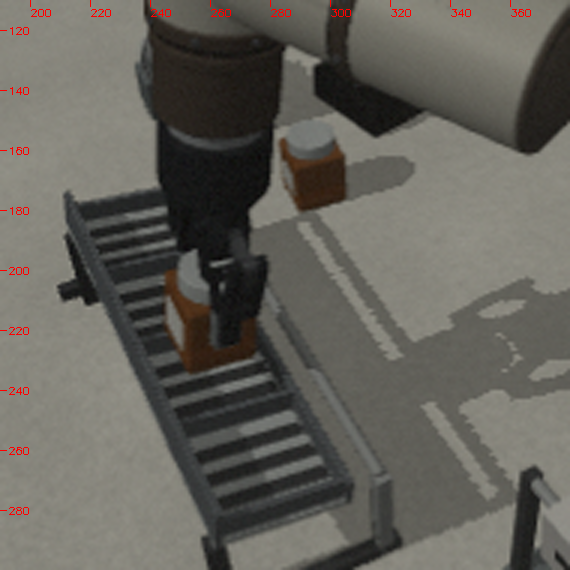

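View pics/d2.png

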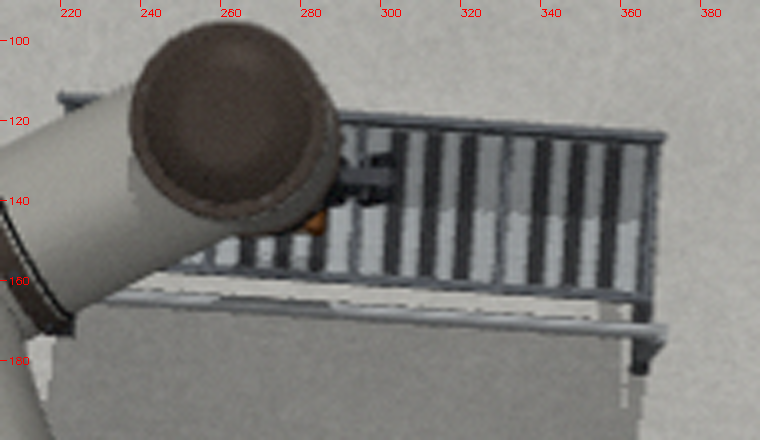

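Run:
```python
from h import *
t=cam("top")
print(proj(t,(653.2,27.5,102.8)))
x=np.array([.986,-.060,.156]);y=np.array([.061,.998,0]);z=np.array([-.156,.0095,.988]);C=np.array([656,27.4,85])
for l in[(-50,0,18),(50,0,25),(-50,186,18),(-50,-186,18),(0,90,18),(0,-90,18)]: print(l,proj(t,C+l[0]*x+l[1]*y+l[2]*z))
```

```text
(np.float64(293.99064173477876), np.float64(139.9795168628969))
(-50, 0, 18) (np.float64(292.8139948311678), np.float64(160.3520357323701))
(50, 0, 25) (np.float64(295.04901945241323), np.float64(119.24686845473572))
(-50, 186, 18) (np.float64(217.3988929161688), np.float64(155.99990121905955))
(-50, -186, 18) (np.float64(368.1047552317373), np.float64(164.8168237475005))
(0, 90, 18) (np.float64(257.3796474962397), np.float64(137.85304633781766))
(0, -90, 18) (np.float64(330.513977642156), np.float64(142.1552292813955))
```

>>> {"op": "step_arm", "data": {"series": [[0,0,-0.03,0,0,0],[0,0,-0.05,0,0,0],[0,0,-0.07,0,0,0],[0,0,-0.085,0,0,0],[0,0,-0.095,0,0,0],[0,0,-0.095,0,0,0],[0,0,-0.095,0,0,0]]}}

```text
clock: 12.67
position: [655.0, 72.6, 109.9]
ee_rot: [0.996, -0.03, 0.078, 0.002]
contact_force: [-0.3, -0.0, -2.3]
gripper_width: 53.3
```

>>> {"op": "step_arm", "data": {"series": [[0,0,-0.004,0,0,0],[0,0,-0.008,0,0,0],[0,0,-0.008,0,0,0]]}}

```text
clock: 12.92
position: [655.4, 72.8, 108.0]
ee_rot: [0.996, -0.03, 0.079, 0.002]
contact_force: [-1.9, -1.0, 1.1]
gripper_width: 53.6
```

>>> {"op": "step_arm", "data": {"series": [[0,0,0,0,0,0],[0,0,0,0,0,0],[0,0,0,0,0,0],[0,0,0,0,0,0]], "jaw": 0.65}}

```text
clock: 13.25
position: [655.1, 72.7, 107.2]
ee_rot: [0.996, -0.03, 0.079, 0.002]
contact_force: [-0.2, 0.0, -0.3]
gripper_width: 70.7
```

>>> {"op": "step_arm", "data": {"series": [[-0.008,0,0.05,0,0,0],[-0.016,0,0.1,0,0,0],[-0.024,0,0.15,0,0,0],[-0.04,0,0.24,0.006,0.1,0],[-0.15,-0.1,0.24,0.006,0.1,0],[-0.25,-0.2,0.24,0.006,0.1,0],[-0.35,-0.3,0.24,0.006,0.1,0],[-0.4,-0.4,0.24,0.006,0.1,0],[-0.4,-0.4,0.24,0.006,0.1,0],[-0.4,-0.4,0.24,0.006,0.1,0],[-0.4,-0.4,0.24,0.006,0.1,0]]}}

```text
clock: 14.17
position: [493.1, -89.3, 203.5]
ee_rot: [0.999, -0.032, 0.0, -0.0]
contact_force: [0.2, -0.2, -0.1]
gripper_width: 70.4
```

Run:
```python
from h import *
s=arm.read_state();print(s['joints'],s['position'],s['ee_rot'],s['gripper_width'],s['contact_force'],s['clock'])
t=cam("top");sc=cam("scene")
crop(sc,"e1.png",190,110,190,190,3)
crop(t,"e2.png",205,90,190,160,4)
```

```text
[ 1.45372722e-01  1.97467188e-01 -3.32642632e-01  7.67109628e-06
 -1.04006742e+00  1.36169176e+00] [493.05885863 -89.31899496 203.54927239] [ 9.99492338e-01 -3.18585880e-02  3.05276071e-04 -5.13193089e-05] 70.43400331922211 [ 0.22513394 -0.23054677 -0.06858844] 14.1667
```

View pics/e1.png

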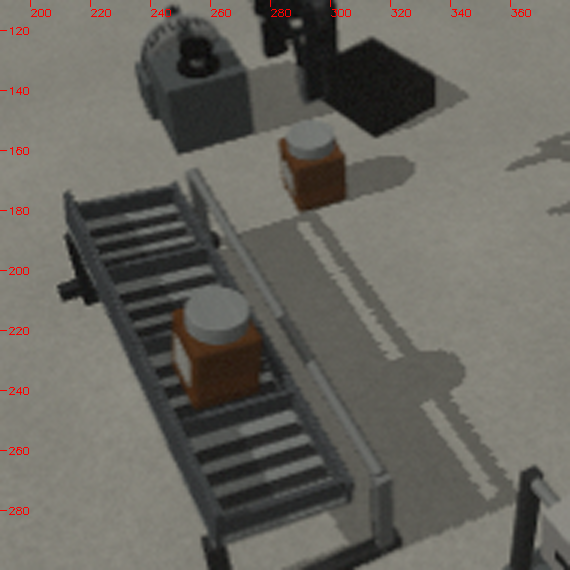

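View pics/e2.png

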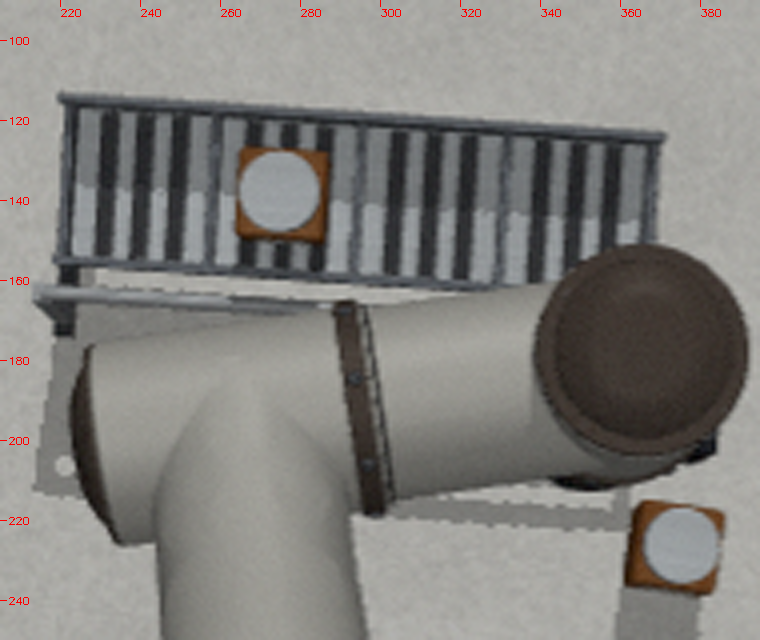

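>>> {"op": "step_arm", "data": {"series": [[-0.132,-0.217,-0.1,0,0,-0.045],[-0.132,-0.217,-0.182,0,0,-0.045],[-0.132,-0.217,-0.182,0,0,-0.045],[-0.132,-0.217,-0.182,0,0,-0.045],[-0.132,-0.217,-0.182,0,0,-0.045],[-0.132,-0.217,-0.182,0,0,-0.045]], "jaw": 1}}

```text
clock: 14.77
position: [443.8, -173.8, 130.3]
ee_rot: [0.998, -0.065, 0.001, 0.0]
contact_force: [0.6, -0.3, 0.8]
gripper_width: 85.2
```

Run:
```python
from h import *
sc=cam("scene");cam("top")
s=arm.read_state();print(s['position'],s['ee_rot'],s['gripper_width'],s['contact_force'],s['clock'])
crop(sc,"e3.png",240,80,120,120,5)
```

```text
[ 444.243522   -173.38751983  131.06590622] [ 9.97915954e-01 -6.45115328e-02  1.41224584e-03  1.26177910e-04] 85.5702812266271 [-0.77298133 -0.0616151   0.89993268] 14.8667
```

View pics/e3.png

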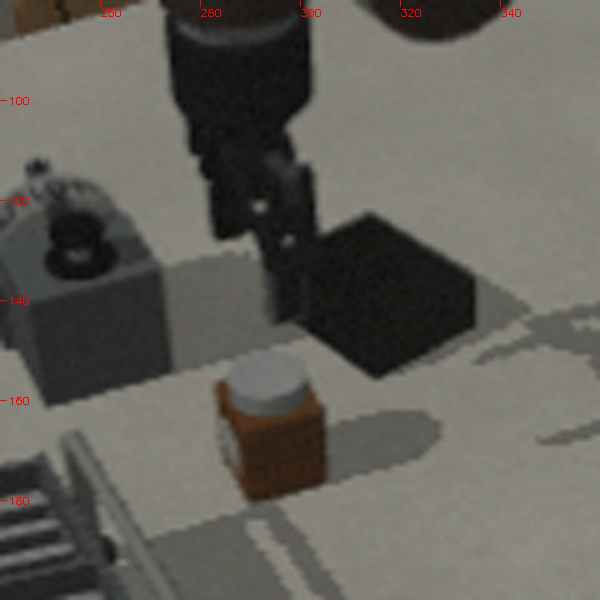

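Jar B (scene 293,165 px) hasn't moved and the open fingers straddle it. I'll lower, grip and lift.

>>> {"op": "step_arm", "data": {"series": [[0,0,-0.08,0,0,0],[0,0,-0.15,0,0,0],[0,0,-0.21,0,0,0],[0,0,-0.25,0,0,0],[0,0,-0.27,0,0,0],[0,0,-0.27,0,0,0],[0,0,-0.27,0,0,0]]}}

```text
clock: 15.45
position: [443.4, -173.7, 22.8]
ee_rot: [0.998, -0.065, 0.001, 0.0]
contact_force: [0.2, 0.2, -0.1]
gripper_width: 85.4
```

>>> {"op": "step_arm", "data": {"series": [[0,0,0,0,0,0],[0,0,0,0,0,0],[0,0,0,0,0,0],[0,0,0,0,0,0],[0,0,0,0,0,0],[0,0,0,0,0,0]], "jaw": -1}}

```text
clock: 15.95
position: [443.3, -174.1, 23.6]
ee_rot: [0.998, -0.065, 0.002, 0.0]
contact_force: [0.1, 1.8, 6.1]
gripper_width: 53.6
```

>>> {"op": "step_arm", "data": {"series": [[0,0,0.05,0,0,0],[0,0,0.13,0,0,0],[0,0,0.22,0,0,0],[0,0,0.3,0,0,0],[0,0,0.38,0,0,0],[0,0,0.44,0,0,0],[0,0,0.44,0,0,0]]}}

```text
clock: 16.53
position: [444.8, -174.8, 203.8]
ee_rot: [0.998, -0.065, 0.006, 0.001]
contact_force: [1.4, 0.1, -3.2]
gripper_width: 53.4
```

>>> {"op": "step_arm", "data": {"series": [[0.09,0.03,0,0,0,0.02],[0.18,0.06,0,0,0,0.045],[0.27,0.09,0,0,0,0.045],[0.36,0.12,0,0,0,0.045],[0.45,0.15,0,0,0,0.045],[0.503,0.167,0,0,0,0.045],[0.503,0.167,0,0,0,0.045],[0.503,0.167,0,0,0,0.045],[0.503,0.167,0,0,0,0.045]]}}

```text
clock: 17.28
position: [641.8, -107.4, 196.5]
ee_rot: [1.0, -0.03, -0.002, -0.0]
contact_force: [-0.2, -1.2, -2.9]
gripper_width: 53.4
```

>>> {"op": "step_arm", "data": {"series": [[0,0,0,-0.003,-0.05,0],[0,0,0,-0.006,-0.1,0],[0,0,-0.05,-0.006,-0.1,0],[0,0,-0.1,-0.006,-0.1,0],[0,0,-0.13,-0.006,-0.1,0],[0,0,-0.13,-0.006,-0.1,0],[0,0,-0.13,-0.006,-0.1,0]]}}

```text
clock: 17.87
position: [641.9, -108.0, 146.0]
ee_rot: [0.997, -0.03, 0.078, 0.003]
contact_force: [0.2, 0.1, -0.4]
gripper_width: 53.2
```

Run:
```python
from h import *
sc=cam("scene");t=cam("top")
s=arm.read_state();print(s['position'],s['ee_rot'],s['gripper_width'],s['contact_force'],s['clock'])
crop(sc,"f1.png",190,100,150,150,4);crop(t,"f2.png",205,90,190,110,4)
```

```text
[ 643.58990215 -107.73483924  147.62847523] [ 0.99636091 -0.03021174  0.0796633   0.00243721] 53.46598771470024 [ 0.07987273  0.43512053 -2.35705926] 17.9667
```

View pics/f1.png

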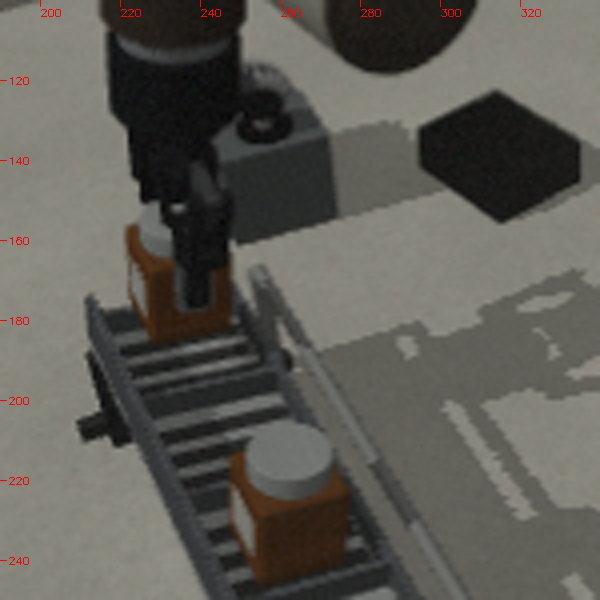

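View pics/f2.png

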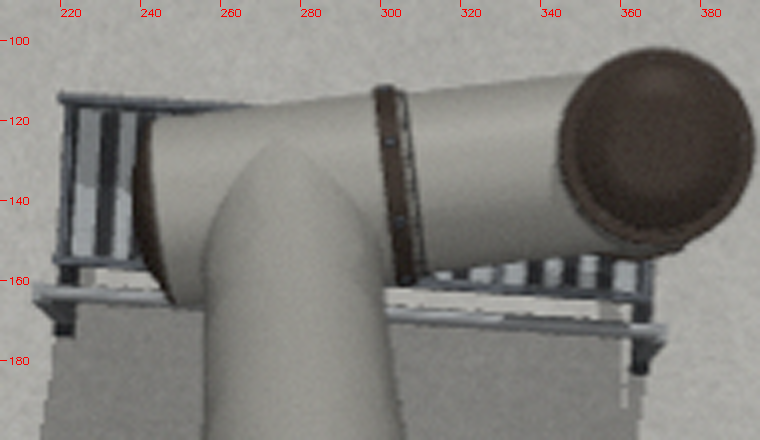

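>>> {"op": "step_arm", "data": {"series": [[0,0,-0.03,0,0,0],[0,0,-0.05,0,0,0],[0,0,-0.07,0,0,0],[0,0,-0.085,0,0,0],[0,0,-0.092,0,0,0],[0,0,-0.096,0,0,0],[0,0,-0.098,0,0,0],[0,0,-0.098,0,0,0]]}}

```text
clock: 18.63
position: [642.8, -107.4, 108.0]
ee_rot: [0.996, -0.03, 0.078, 0.003]
contact_force: [-4.7, 0.4, 3.0]
gripper_width: 53.5
```

>>> {"op": "step_arm", "data": {"series": [[0,0,0,0,0,0],[0,0,0,0,0,0],[0,0,0,0,0,0],[0,0,0,0,0,0]], "jaw": 0.65}}

```text
clock: 18.97
position: [644.0, -107.4, 107.3]
ee_rot: [0.996, -0.03, 0.079, 0.002]
contact_force: [0.2, 0.1, -0.4]
gripper_width: 70.7
```

>>> {"op": "step_arm", "data": {"series": [[-0.008,0,0.05,0,0,0],[-0.016,0,0.1,0,0,0],[-0.024,0,0.15,0,0,0],[-0.04,0,0.24,0.006,0.1,0],[-0.1,-0.1,0.24,0.006,0.1,0],[-0.2,-0.2,0.24,0.006,0.1,0],[-0.3,-0.3,0.24,0.006,0.1,0],[-0.36,-0.4,0.24,0.006,0.1,0],[-0.36,-0.4,0.24,0.006,0.1,0],[-0.36,-0.4,0.24,0.006,0.1,0],[-0.36,-0.4,0.24,0.006,0.1,0]]}}

```text
clock: 19.88
position: [498.2, -269.1, 203.3]
ee_rot: [0.999, -0.032, 0.0, 0.0]
contact_force: [0.3, -1.2, -0.1]
gripper_width: 70.4
```

Run:
```python
from h import *
sc=cam("scene");t=cam("top")
s=arm.read_state();print(s['position'],s['ee_rot'],s['gripper_width'],s['contact_force'],s['clock'],s['joints'])
crop(sc,"g1.png",190,100,190,190,3);crop(t,"g2.png",100,90,390,150,2)
```

```text
[ 499.67090986 -267.47590727  203.08738794] [ 9.99538260e-01 -3.03820807e-02  4.31774255e-04  9.76778908e-05] 70.14922413874578 [-0.22576835  0.01118213  0.13109635] 19.9833 [-2.05636726e-01  3.07800098e-01 -1.81287760e-01  4.73738590e-05
 -1.08082409e+00  1.71563726e+00]
```

View pics/g1.png

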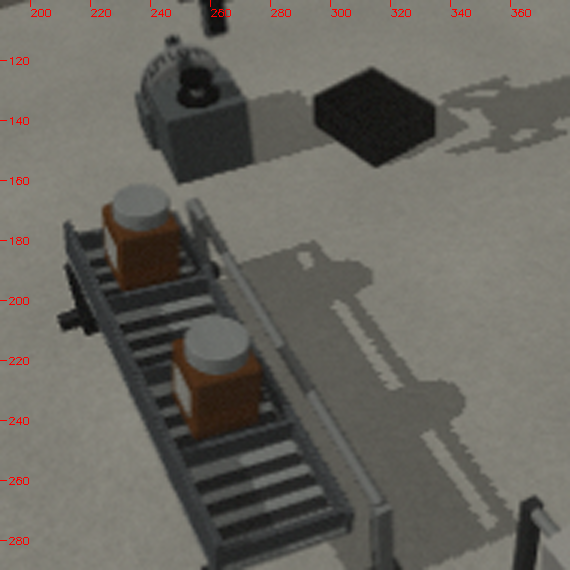

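View pics/g2.png

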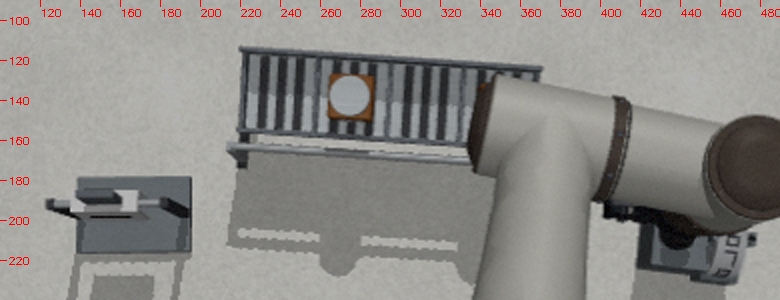

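>>> {"op": "step_arm", "data": {"series": [[-0.025,-0.14,0,0,0,0],[-0.025,-0.14,0,0,0,0],[-0.025,-0.14,-0.08,0,0,0],[-0.025,-0.14,-0.16,0,0,0],[-0.025,-0.14,-0.17,0,0,0],[-0.025,-0.14,-0.17,0,0,0],[-0.025,-0.14,-0.17,0,0,0]], "jaw": -1}}

```text
clock: 20.57
position: [490.8, -323.1, 136.0]
ee_rot: [1.0, -0.029, 0.001, 0.001]
contact_force: [0.3, 0.7, 0.7]
gripper_width: -0.4
```

Run:
```python
from h import *
sc=cam("scene");t=cam("top")
s=arm.read_state();print(s['position'],s['ee_rot'],s['gripper_width'],s['contact_force'],s['clock'])
crop(sc,"k1.png",220,90,80,80,7);crop(t,"k2.png",400,120,100,120,5)
print(proj(sc,(489,-323,112)),proj(sc,(489,-323,135)))
```

```text
[ 491.11486885 -323.43066401  137.08880007] [ 9.99565774e-01 -2.93950873e-02  1.83872316e-03  9.00950288e-04] 0.0459145728525229 [ 0.9507963  -0.3969887   0.78290649] 20.6667
(np.float64(256.7239146724272), np.float64(124.41427167630353)) (np.float64(255.76967527793752), np.float64(118.07012193028102))
```

View pics/k1.png

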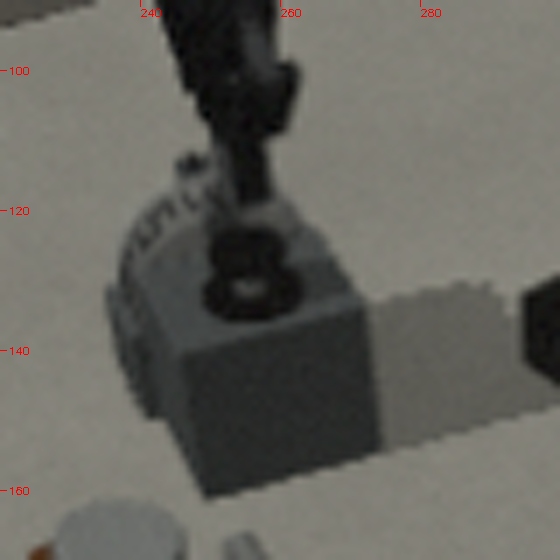

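View pics/k2.png

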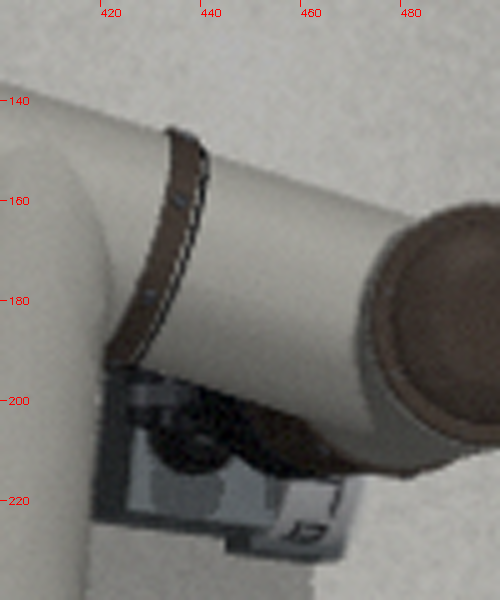

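>>> {"op": "step_arm", "data": {"series": [[0,0,-0.04,0,0,0],[0,0,-0.06,0,0,0],[0,0,-0.08,0,0,0],[0,0,-0.09,0,0,0],[0,0,-0.094,0,0,0],[0,0,-0.094,0,0,0]]}}

```text
clock: 21.17
position: [490.0, -323.4, 97.7]
ee_rot: [1.0, -0.03, 0.001, 0.0]
contact_force: [0.5, 2.1, 3.6]
gripper_width: -0.1
```

>>> {"op": "step_arm", "data": {"series": [[0,0,-0.003,0,0,0],[0,0,-0.006,0,0,0],[0,0,-0.006,0,0,0],[0,0,-0.006,0,0,0]]}}

```text
clock: 21.5
position: [490.0, -323.5, 97.2]
ee_rot: [1.0, -0.03, 0.001, 0.001]
contact_force: [-1.5, 4.2, 11.0]
gripper_width: -0.1
```

>>> {"op": "step_arm", "data": {"series": [[0,0,0.05,0,0,0],[0,0,0.1,0,0,0],[0,0,0.15,0,0,0],[0,0.1,0.15,0,0,0],[0,0.2,0.15,0,0,0],[0,0.3,0.15,0,0,0],[0,0.4,0.15,0,0,0],[0,0.4,0.15,0,0,0],[0,0.4,0.15,0,0,0]]}}

```text
clock: 22.25
position: [489.0, -161.8, 155.1]
ee_rot: [1.0, -0.028, -0.0, 0.0]
contact_force: [-0.4, -1.2, 0.5]
gripper_width: -0.1
```

Run:
```python
from h import *
sc=cam("scene");t=cam("top")
s=arm.read_state();print(s['position'],s['contact_force'],s['clock'])
crop(sc,"m1.png",220,90,80,80,7);crop(t,"m2.png",410,180,75,60,10)
```

```text
[ 489.0857738  -163.67474855  154.85846822] [-0.0447629  -0.93563012  0.32746254] 22.35
```

View pics/m1.png

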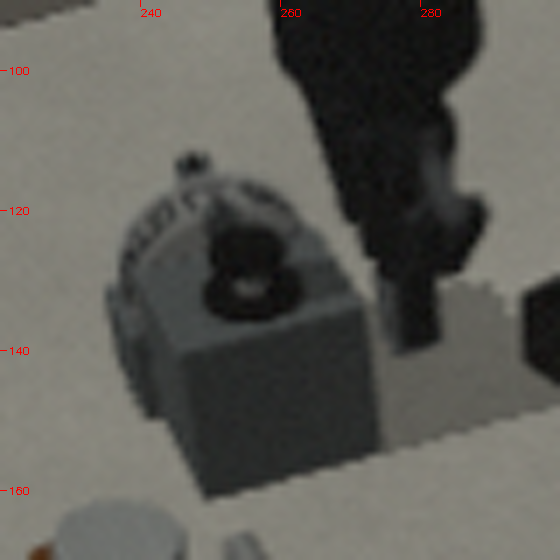

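View pics/m2.png

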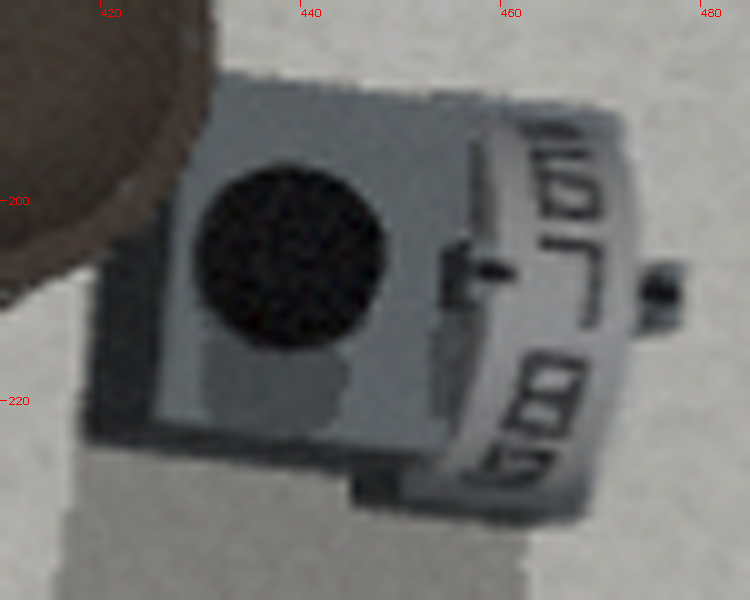

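The drum went from 6 to 7 and the button came back up. That leaves five pushes.

>>> {"op": "step_arm", "data": {"series": [[0,-0.1,0,0,0,0],[0,-0.2,0,0,0,0],[0,-0.3,0,0,0,0],[0,-0.4,0,0,0,0],[0,-0.4,-0.05,0,0,0],[0,-0.4,-0.05,0,0,0],[0,-0.4,-0.05,0,0,0]]}}

```text
clock: 22.93
position: [487.4, -324.5, 133.3]
ee_rot: [0.999, -0.032, -0.002, -0.001]
contact_force: [0.4, -0.3, 0.2]
gripper_width: -0.4
```

>>> {"op": "step_arm", "data": {"series": [[0,0,-0.05,0,0,0],[0,0,-0.08,0,0,0],[0,0,-0.09,0,0,0],[0,0,-0.1,0,0,0],[0,0,-0.1,0,0,0],[0,0,-0.1,0,0,0],[0,0,-0.1,0,0,0],[0,0,-0.06,0,0,0],[0,0,-0.02,0,0,0],[0,0,0,0,0,0],[0,0,0,0,0,0]]}}

```text
clock: 23.85
position: [490.6, -323.4, 137.6]
ee_rot: [1.0, -0.03, 0.002, 0.001]
contact_force: [0.4, -0.6, -0.3]
gripper_width: 0.1
```

>>> {"op": "step_arm", "data": {"series": [[0,0,-0.05,0,0,0],[0,0,-0.08,0,0,0],[0,0,-0.09,0,0,0],[0,0,-0.1,0,0,0],[0,0,-0.1,0,0,0],[0,0,-0.1,0,0,0],[0,0,-0.1,0,0,0],[0,0,-0.06,0,0,0],[0,0,-0.02,0,0,0],[0,0,0,0,0,0],[0,0,0,0,0,0]]}}

```text
clock: 24.77
position: [490.0, -323.6, 136.7]
ee_rot: [1.0, -0.03, 0.001, 0.001]
contact_force: [-0.5, 0.1, -0.2]
gripper_width: -0.1
```

>>> {"op": "step_arm", "data": {"series": [[0,0,0.05,0,0,0],[0,0.1,0.05,0,0,0],[0,0.2,0.05,0,0,0],[0,0.3,0.05,0,0,0],[0,0.4,0.05,0,0,0],[0,0.4,0.05,0,0,0],[0,0.4,0.05,0,0,0]]}}

```text
clock: 25.35
position: [488.7, -161.3, 154.1]
ee_rot: [1.0, -0.028, -0.001, -0.0]
contact_force: [0.2, 0.1, 0.4]
gripper_width: 0.4
```

Run:
```python
from h import *
t=cam("top")
s=arm.read_state();print(s['position'],s['contact_force'],s['clock'])
crop(t,"n2.png",410,180,75,60,8)
```

```text
[ 488.81948511 -162.5401917   154.18734197] [-0.41441441  0.23189775  0.36432619] 25.4
```

View pics/n2.png

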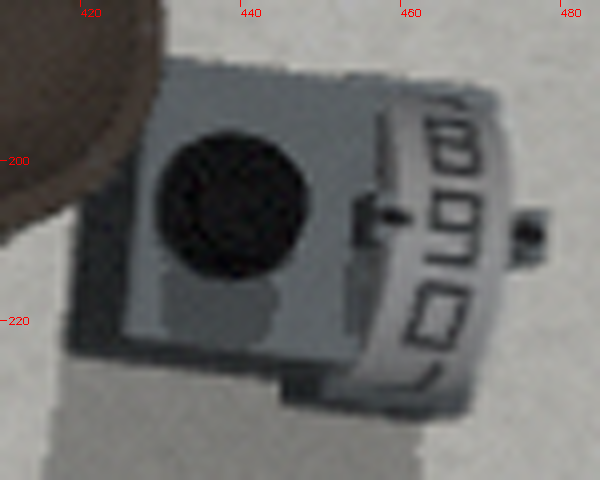

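The drum now reads 9, with 8 above it and 0 below, so three more pushes are needed.

>>> {"op": "step_arm", "data": {"series": [[0,-0.1,0,0,0,0],[0,-0.2,0,0,0,0],[0,-0.3,0,0,0,0],[0,-0.4,0,0,0,0],[0,-0.4,-0.05,0,0,0],[0,-0.4,-0.05,0,0,0],[0,-0.4,-0.05,0,0,0]]}}

```text
clock: 25.98
position: [487.3, -324.3, 133.0]
ee_rot: [0.999, -0.032, -0.002, -0.001]
contact_force: [-0.8, 0.1, 0.4]
gripper_width: 0.1
```

>>> {"op": "step_arm", "data": {"series": [[0,0,-0.05,0,0,0],[0,0,-0.08,0,0,0],[0,0,-0.09,0,0,0],[0,0,-0.1,0,0,0],[0,0,-0.1,0,0,0],[0,0,-0.1,0,0,0],[0,0,-0.1,0,0,0],[0,0,-0.06,0,0,0],[0,0,-0.02,0,0,0],[0,0,0,0,0,0],[0,0,0,0,0,0]]}}

```text
clock: 26.9
position: [490.6, -323.4, 137.6]
ee_rot: [1.0, -0.03, 0.002, 0.001]
contact_force: [0.3, -0.3, 0.0]
gripper_width: 0.0
```

>>> {"op": "step_arm", "data": {"series": [[0,0,-0.05,0,0,0],[0,0,-0.08,0,0,0],[0,0,-0.09,0,0,0],[0,0,-0.1,0,0,0],[0,0,-0.1,0,0,0],[0,0,-0.1,0,0,0],[0,0,-0.1,0,0,0],[0,0,-0.06,0,0,0],[0,0,-0.02,0,0,0],[0,0,0,0,0,0],[0,0,0,0,0,0]]}}

```text
clock: 27.82
position: [490.0, -323.5, 136.7]
ee_rot: [1.0, -0.03, 0.001, 0.001]
contact_force: [-0.0, -0.1, 0.0]
gripper_width: -0.1
```

>>> {"op": "step_arm", "data": {"series": [[0,0,-0.05,0,0,0],[0,0,-0.08,0,0,0],[0,0,-0.09,0,0,0],[0,0,-0.1,0,0,0],[0,0,-0.1,0,0,0],[0,0,-0.1,0,0,0],[0,0,-0.1,0,0,0],[0,0,-0.06,0,0,0],[0,0,-0.02,0,0,0],[0,0,0,0,0,0],[0,0,0,0,0,0]]}}

```text
clock: 28.73
position: [489.8, -323.6, 136.3]
ee_rot: [1.0, -0.03, 0.001, 0.0]
contact_force: [0.2, -0.4, 0.1]
gripper_width: 0.3
```

>>> {"op": "step_arm", "data": {"series": [[0,0,0.05,0,0,0],[0,0.1,0.1,0,0,0],[-0.05,0.2,0.2,0,0,0],[-0.1,0.3,0.2,0,0,0],[-0.15,0.4,0.2,0,0,0],[-0.15,0.5,0.2,0,0,0],[-0.15,0.6,0.2,0,0,0],[-0.15,0.7,0.2,0,0,0],[-0.15,0.8,0.2,0,0,0],[-0.15,0.8,0.2,0,0,0],[-0.15,0.8,0.2,0,0,0],[-0.15,0.8,0.2,0,0,0]]}}

```text
clock: 29.73
position: [428.5, -2.7, 213.9]
ee_rot: [1.0, -0.029, -0.001, 0.0]
contact_force: [-0.2, -0.2, -0.4]
gripper_width: 0.2
```

Run:
```python
from h import *
t=cam("top");sc=cam("scene")
s=arm.read_state();print(s['position'],s['contact_force'],s['clock'])
crop(t,"p2.png",410,180,75,60,8);cv2.imwrite("pics/p3.png",t["image"][:,:,::-1]);cv2.imwrite("pics/p4.png",sc["image"][:,:,::-1])
```

```text
[428.73694127  -3.93155417 214.14290188] [ 0.50961937  0.20254875 -0.2329744 ] 29.8333
```

View pics/p2.png

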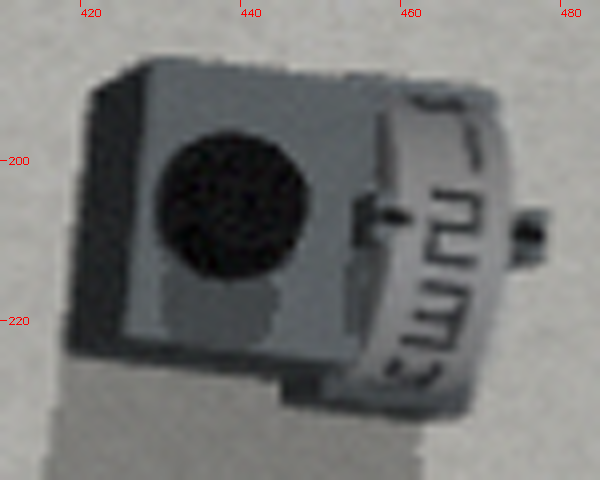

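View pics/p3.png

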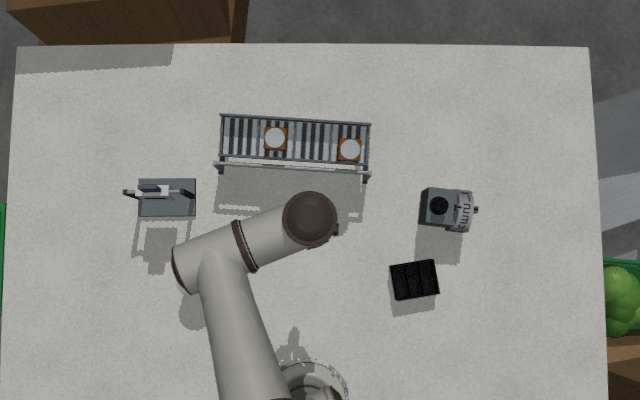

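View pics/p4.png

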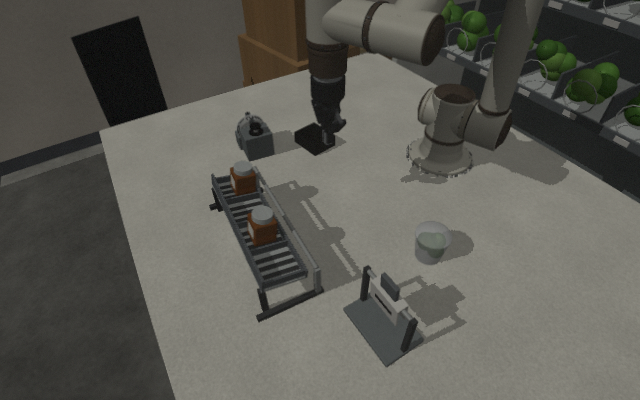

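The drum reads 2 and the plate is hanging. Jar B (350,149) looks nearer the front lip than jar A, so I'll check both before handing in.

Run:
```python
from h import *
np.set_printoptions(precision=1,suppress=True)
t=cam("top");sc=cam("scene")
crop(t,"q1.png",255,110,125,65,6);crop(sc,"q2.png",200,150,100,110,5)
x=np.array([.986,-.060,.156]);y=np.array([.061,.998,0]);z=np.array([-.156,.0095,.988]);C=np.array([656,27.4,85])
for u,v in[(275,137.5),(350,149)]:
    o,r=ray(t,u,v);k=((C-o)@z+76)/(r@z);P=o+k*r-C;print("deck frame",P@x,P@y,P@z)
def frame(P):P=P-C;return np.array([P@x,P@y,P@z])
for a,b in(((275,137.5),(262.3,214)),((350,149),(243,169.5))):
    P,e=tri(t,a,sc,b);print(frame(P),e)
```

```text
deck frame -0.6366716653287072 42.89836894280663 76.00000000000014
deck frame -17.117753844306566 -134.1514717654519 76.00000000000004
[-0.4 43.8 66.2] 0.9723645124498722
[ -17.1 -135.1   59.7] 1.859544515168265
```

View pics/q1.png

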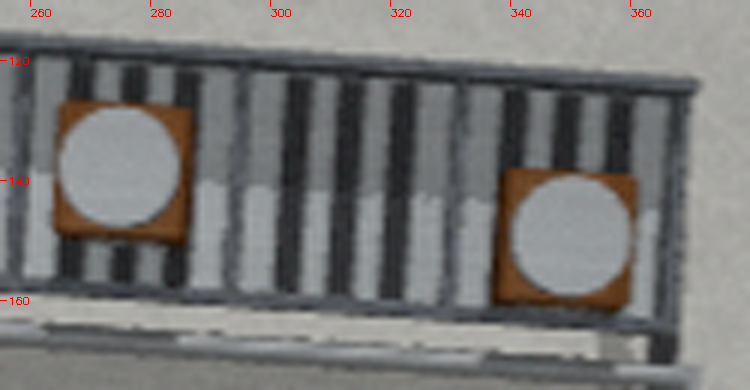

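View pics/q2.png

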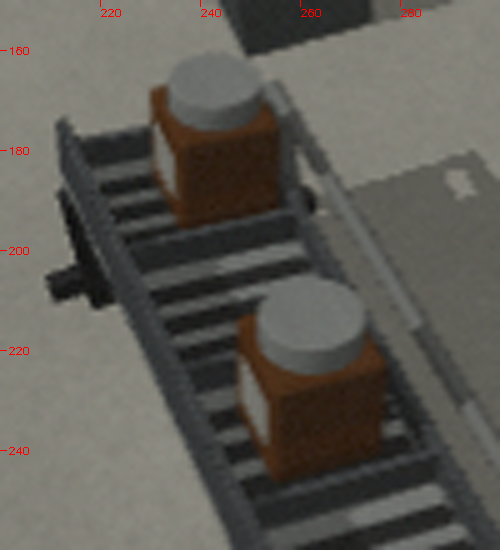

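Jar B stands flat on its lane floor against the front lip, at about -17 mm lengthwise (limit 30 mm). Jar A is at about -1 mm. I'll quickly check the plate and the bystanders, then hand in.

Run:
```python
from h import *
t=cam("top");sc=cam("scene")
print("B lid z",tri(t,(350,149),sc,(242.8,166.8)),"cup",onz(t,195,279,92))
crop(t,"r1.png",115,170,90,55,8);crop(sc,"r2.png",340,250,90,100,5)
```

```text
B lid z (array([ 620.3629211 , -105.31983561,  149.99235003]), np.float64(0.7130942623063173)) cup [315.15249859 267.01051064  92.        ]
```

View pics/r1.png

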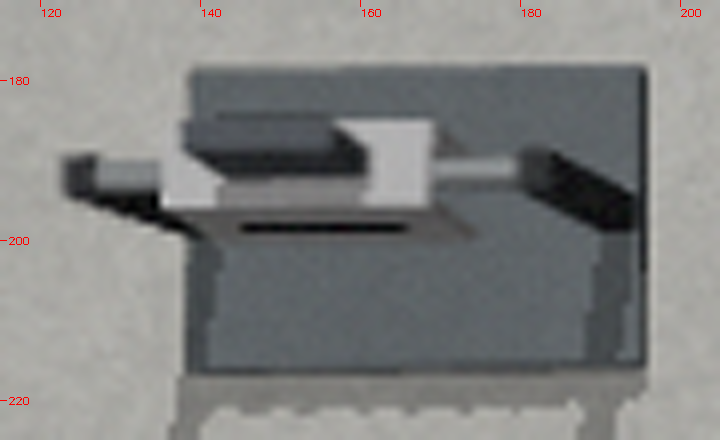

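View pics/r2.png

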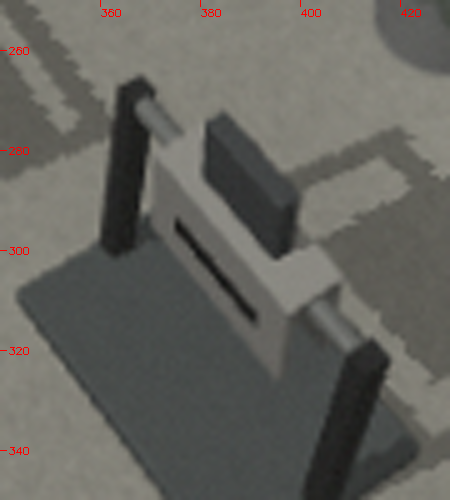

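The plate sits level astride the parking bar, roughly in the middle between the posts (134–168 of 127–180 px). Jar B's lid is at z ≈ 150 mm, against about 157 mm expected. I'm handing in.

Run:
```python
from bench import arm
print(arm.job_done())
```

```text
the job is handed in; nothing more can be done
None
```

The job is handed in. The sold-out plate hangs on the parking stand, both jars are loaded and the counter reads 2. No verdict was reported back.

- **Plate:** I moved it from the shelf's front bar to the parking bar. In the last pictures it sits level astride the bar, clear of both posts.
- **Jars:** There were two. One stands in the lane at y = +45 mm, about 1 mm from mid-lane. The other is in the lane at y = -135 mm. It slid down to rest against the front lip, about 17 mm from mid-lane (limit 30 mm), and looks flat on the floor.
- **Counter:** The drum started at 6. After six pushes it shows 2 between the pointers, with the button up.
- **Bystanders:** The salad cup and the coin tray look unmoved in the pictures. The cup is partly hidden by the arm in the last top view, so I judged it from the scene view only.

**One disagreement:** the second jar's lid measured about 7 mm low when triangulated from both cameras (150 mm against about 157 mm expected). The first jar's lid, and lids measured before any move, also came out low by similar amounts. I put it down to picking the lid's centre in the scene view, not to a tilt. I did not measure either jar's tilt separately; I judged both upright by eye.

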